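Pack the bones into the finds case and seal it

ROBOT

A 6-joint arm with a two-finger parallel gripper is mounted at the origin on the work surface. World frame = base frame: x ahead of the robot, y to its left, z up, the work surface at z = 0. Lengths are in mm, angles in degrees, forces in N, time in s.
With the tool pointing down it reaches from about 350 to 850 mm from the base axis. Payload 8.1 kg.
Tool frame: the origin (TCP) lies midway between the tips of the shut fingers; the grasp point (between the pads) lies 19 mm behind it; z points along the fingers, x is the direction in which the jaws open and shut, and the axes are right-handed (so a half turn about z gives the same grasp; the last joint's range is limited). The gripper opens to 85 mm and grips with 20 to 120 N. Pads are 22 mm wide; open, the fingers measure 114 mm over their backs; the gripper's body (76 mm by 85 mm) begins 54 mm behind the grasp point. The pads swing forward as they close: fully open they stand 13 mm farther back than shut.
Start: joints at [-76.226, 7.471, 85.268, -0, 87.261, -4.893], TCP at [192.06, -568.435, 231.292] pointing down, gripper open.
Joint ranges: [-169.43, 169.43], [-51.17, 129.36], [1.28, 143.12], [-76.62, 256.62], [0, 156.53], [-152.29, 152.29]. Speed limits (degrees/s): [136.94, 136.94, 159.86, 180, 180, 180].

INTERFACE

Orientations are given as [roll, pitch, yaw] about the fixed x, y, z axes, in that order (R = Rz(yaw) Ry(pitch) Rx(roll)).
In Python, from bench import monitor, cams, r gives the robot as it stands.
- The arm moves only by the tool jog_arm, never from a script. Its arguments are lists of equal length, an entry for each row: "offset": the shift along the tool's x, y, z in mm, a list of three; "delta_rot": the turn, a rotation vector about the tool's x, y, z in degrees, a list of three; "jaw": the opening in per cent of the stroke, from 0 (shut) to 100 (fully open). In form: {"offset": [[x, y, z], ...], "delta_rot": [[rx, ry, rz], ...], "jaw": [jaw, ...]}. A call has 1 to 20 rows; each row shifts and turns the pose as measured when the row begins, along the tool's axes as they then stand; what a row does not reach is not made up. A row lasts 1/10 s, in which the tool goes at most 50 mm and 8.59 degrees, less where a joint would pass 70% of its speed; a pose out of reach is approached as far as the arm can. A call is refused whole if a number of a shift passes 50 or a number of a turn 8.59, either way. A call with a gripper value outside its range is refused whole. The fingers move at their own pace and stop on an object; "newtons" is the grip in N (left out, the last holds). Time passes only in rows, so rows that do not move let the fingers close. It gives the time, the measured TCP pose, the force and the opening at its end, in the units of the state.
- monitor.sense(): the state, without advancing time (a new reading comes with each control period).
- cams.snapshot(name): name is "scene" or "top" or "wrist"; returns (picture, depth): 384x512x3 uint8, red, green, blue; 384x512 float32, mm along the optical axis (not along the pixel's ray), 0 where there is no reading.
- cams.camera_model(name): a dict with "K" (3x3 intrinsics, pixels), "camera_from_world" (4x4, takes a point from world to camera coordinates). Camera axes: x right, y down, z forward; pixel columns grow to the right and rows downward; lengths in mm; the calibration is good to about 2 mm. A picture is of the moment at which its call begins: read the wrist's pose just before it. camera_model takes no time and is no camera call; for the wrist camera it gives the pose at the moment of the call.
- r.hand_in(): hands the job in, once; it reports no verdict.
The state is a dict: "time": time; "joint_pos": joint angles; "qd": joint speeds; "joint_efforts": joint torques, N m; "tool_pos": TCP position; "tcp_rot": TCP orientation; "ft_force": force on the tool from outside, world axes, zero at the start; "wrist_torque": the same for the moment, N m; "finger_gap": finger opening in mm.
Only numpy, scipy, OpenCV 4.12 (cv2) and the standard library are available. Lean on these libraries where they do the work, as an engineer would, in place of code of your own. Each camera call takes 0.05 s, during which the arm holds its last target.

TASK

Open the lid of the grey finds case right over, past upright, and set it down gently on its two rest posts; then lay every bone from the drying sheet inside the case. When all are in, swing the lid back over and lower it gently shut, and only then swing the captive vent cap over its neck and screw it down tight. Leave the other things on the bench where they are.

Things in the scene. Friction and masses are not known exactly. Their poses are not given: they have to be found in the camera images.
- case: grey open-topped plastic case fixed to the bench, outside 212 (x) x 152 (y) x 60 mm high, walls and floor 6 mm. Origin under its centre on the bench; x along the lid hinge; the hinge is on the -y rim. Two aluminium rest posts 99 mm high stand at x = +-70, y = -178 mm: the open lid lies on them. The vent neck and the cap's pivot post stand outside the -x wall
- case_floor (a point): centre of the case's inner floor (inside 200 x 140 mm, walls rise 54 mm above it)
- lid (a joint): lid angle, rad: 0 shut, grows as it opens, 1.57 upright, 2.75 lying on the rest posts (hard stop). Flat grey lid 212 x 152 x 8 mm, about 350 g; its hinge has little friction and it falls if let go, either way; 'gently' means under 2 rad/s over the last 0.3 rad of the swing; let go more than a centimetre above its stop it lands too hard
- lid_hinge (a point): middle of the lid's hinge line, 64 mm above the bench; the line runs along the case's x
- lid_bar (a point): middle of the lid's handle: a round steel bar 12 mm thick, 100 mm long, parallel to the hinge and 194 mm from it, in the plane of the lid, held by a leg at each end 36 mm clear of the lid's free edge; can be pinched from above at any lid angle, and turns between the fingers
- cap_arm (a joint): angle of the cap's swivel arm about its upright pivot, rad: 0 = cap over the neck (hard stop), up to 2.6 = swung away; to close, it turns counter-clockwise seen from above. Light friction, stays where left
- cap_pivot (a point): top of the swivel arm's pivot post, axis upright; the cap's axis is 60 mm from it horizontally. The arm carries the cap in a steel collar 67 mm wide whose top is 82 mm above the bench
- cap (a joint): twist of the cap in its collar, rad: about 0 = up and loose, 1.5 = screwed down tight (stop; tight from 1.2 on). Turns clockwise seen from above to tighten and sinks 8 mm in doing so (5.3 mm per rad); needs about 0.1 N m; stays where left. Swing it over the neck up and loose (under 0.2 rad): screwed down beforehand it bumps into the neck's side and cannot come home
- cap_grip (a point): on the axis of the black ribbed screw cap, 6 mm below its top. Cap 54 mm in diameter and 36 mm high; the upper 28 mm stand above the collar and can be gripped from above. Loose, its top is 110 mm above the bench
- neck_top (a point): centre of the top of the vent neck, a black tube 38 mm in diameter, 72 mm above the bench
- bone_a: loose bone cast, a limb bone lying flat: 112 mm long, straight round shaft 17 mm in diameter between two knobbly ends 37.7 mm wide and 26 mm high, about 70 g. Origin at mid-length on its underside; x along the bone; shaft axis 13 mm above the origin; grip across the shaft. May be absent (None)
- bone_b: loose bone cast, a limb bone lying flat: 100 mm long, straight round shaft 15 mm in diameter between two knobbly ends 34.8 mm wide and 24 mm high, about 55 g. Origin at mid-length on its underside; x along the bone; shaft axis 12 mm above the origin; grip across the shaft. May be absent (None)
- bone_c: loose bone cast, a limb bone lying flat: 90 mm long, straight round shaft 17 mm in diameter between two knobbly ends 34.8 mm wide and 24 mm high, about 50 g. Origin at mid-length on its underside; x along the bone; shaft axis 12 mm above the origin; grip across the shaft. May be absent (None)
- bone_d: loose bone cast, a limb bone lying flat: 80 mm long, straight round shaft 14 mm in diameter between two knobbly ends 31.9 mm wide and 22 mm high, about 40 g. Origin at mid-length on its underside; x along the bone; shaft axis 11 mm above the origin; grip across the shaft. May be absent (None)
- scale: bystander: white bench scale 150 x 180 x 56 mm, origin under its centre
- bowl: bystander: terracotta bowl 110 mm across, 50 mm high, origin under its centre
- pen_pot: bystander: grey pot of pens 72 mm across, 156 mm high, origin under its centre
Mind the look-alikes: they are no part of the job. What is shaped like the bone_c but blue, green or red is not meant.

How it is judged (in metres and radians):
On the way, in this order (a step that is already met when the one before it is completed fails the run):
1. the lid lies open on its rest posts (value of joint lid above 2.68 rad and velocity of joint lid below 0.1 rad/s), for 0.3 s.
2. every bone lies in the case, let go, with the lid still open (x of bone_a in the frame of case between -0.095 and 0.095 m and y of bone_a in the frame of case between -0.068 and 0.068 m and z of bone_a in the frame of case between -0.005 and 0.055 m and x of bone_b in the frame of case between -0.095 and 0.095 m and y of bone_b in the frame of case between -0.068 and 0.068 m and z of bone_b in the frame of case between -0.005 and 0.055 m and x of bone_c in the frame of case between -0.095 and 0.095 m and y of bone_c in the frame of case between -0.068 and 0.068 m and z of bone_c in the frame of case between -0.005 and 0.055 m and x of bone_d in the frame of case between -0.095 and 0.095 m and y of bone_d in the frame of case between -0.068 and 0.068 m and z of bone_d in the frame of case between -0.005 and 0.055 m and linear speed of each of bone_a, bone_b, bone_c, bone_d below 0.03 m/s and value of joint lid above 2.5 rad and contact force between the fingers and bone_a below 0.1 N and contact force between the fingers and bone_b below 0.1 N and contact force between the fingers and bone_c below 0.1 N and contact force between the fingers and bone_d below 0.1 N), for 0.2 s.
3. the lid is shut with the bones inside (x of bone_a in the frame of case between -0.095 and 0.095 m and y of bone_a in the frame of case between -0.068 and 0.068 m and z of bone_a in the frame of case between -0.005 and 0.055 m and x of bone_b in the frame of case between -0.095 and 0.095 m and y of bone_b in the frame of case between -0.068 and 0.068 m and z of bone_b in the frame of case between -0.005 and 0.055 m and x of bone_c in the frame of case between -0.095 and 0.095 m and y of bone_c in the frame of case between -0.068 and 0.068 m and z of bone_c in the frame of case between -0.005 and 0.055 m and x of bone_d in the frame of case between -0.095 and 0.095 m and y of bone_d in the frame of case between -0.068 and 0.068 m and z of bone_d in the frame of case between -0.005 and 0.055 m and value of joint lid below 0.06 rad), for 0.3 s.
4. the cap is over the neck and screwed down (value of joint lid below 0.06 rad and value of joint cap_arm below 0.08 rad and value of joint cap above 1.2 rad), for 0.2 s.
At the end, for the whole second after the job is handed in: every bone's mid-point is inside the case (within 95 mm along x, 68 mm along y of its centre, under 55 mm high) and at rest, the lid is shut (under 0.06 rad), the cap's arm is home over the neck (under 0.08 rad) and the cap is screwed down (over 1.2 rad) (all of step 4 and x of bone_a in the frame of case between -0.095 and 0.095 m and y of bone_a in the frame of case between -0.068 and 0.068 m and z of bone_a in the frame of case between -0.005 and 0.055 m and x of bone_b in the frame of case between -0.095 and 0.095 m and y of bone_b in the frame of case between -0.068 and 0.068 m and z of bone_b in the frame of case between -0.005 and 0.055 m and x of bone_c in the frame of case between -0.095 and 0.095 m and y of bone_c in the frame of case between -0.068 and 0.068 m and z of bone_c in the frame of case between -0.005 and 0.055 m and x of bone_d in the frame of case between -0.095 and 0.095 m and y of bone_d in the frame of case between -0.068 and 0.068 m and z of bone_d in the frame of case between -0.005 and 0.055 m and linear speed of each of bone_a, bone_b, bone_c, bone_d below 0.03 m/s); the robot touches nothing.
It fails at once if the cap is put over the neck while the lid is open (value of joint cap_arm below 0.3 rad and value of joint lid above 0.3 rad).
It fails at once if the lid slams onto its rest posts (over 2 rad/s in the last 0.3 rad) (value of joint lid above 2.45 rad and velocity of joint lid above 2 rad/s).
It fails at once if the lid slams shut (over 2 rad/s in the last 0.3 rad) (value of joint lid below 0.3 rad and velocity of joint lid below -2 rad/s).
It fails at once if a bystander is displaced by more than 40 mm (distance of any of scale, bowl, pen_pot from where it was at the start of the episode above 0.04 m).
Of bone_a, bone_b, bone_c, bone_d only 2 to 4 are there at a start; the rules pass over those that are not, and their reading is None.
At some moment in a run one of bone_a, bone_b, bone_c, bone_d may be knocked a few centimetres aside while the robot is not near it.
It also fails if it takes over 210 s, if anything falls off the work surface, if the arm or the gripper's body presses on something with over 40 N, if the wrist force passes 120 N, or if a joint passes its speed limit or range.

## Working session

There is one attempt and no reset: what is moved stays moved. The work goes in short steps, Python scripts to look and compute and a tool call to move; the robot and the scene stay as the last step left them, time stands still between calls to the robot, and variables do not carry over. Pictures are saved under pics/ and viewed, and the job is handed in when it is done.

Besides the shell and the picture viewer there is one more tool, called after "Request:" as name(argument=value, ...) on one line, values as JSON. jog_arm: Moves the arm, as the interface text tells. Its arguments: {"type":"object","properties":{"offset":{"type":"array","items":{"type":"array","items":{"type":"number"}}},"delta_rot":{"type":"array","items":{"type":"array","items":{"type":"number"}}},"jaw":{"type":"array","items":{"type":"number"}},"newtons":{"type":"number"}},"required":["offset","delta_rot","jaw"]}

```bash
ls; mkdir -p pics; python3 - <<'E'
from bench import monitor,cams,r
import cv2
print(monitor.sense())
for n in ("scene","top","wrist"):
    p,d=cams.snapshot(n); cv2.imwrite(f"pics/{n}0.png",p[:,:,::-1])
    m=cams.camera_model(n); print(n,m["K"],m["camera_from_world"])
E
```

```text
pics
{'time': 0.0, 'joint_pos': array([-7.62265593e+01,  7.51464697e+00,  8.53311059e+01,  9.84105694e-04,
        8.72622380e+01, -4.89320880e+00]), 'qd': array([-0.01706349,  0.0225266 ,  0.03358647,  0.00468665,  0.05653539,
       -0.0285716 ]), 'joint_efforts': array([-5.43915721e-04, -5.69400537e+01, -5.00543725e+01, -1.97142240e-04,
        1.50649360e-02, -4.78407372e-06]), 'tool_pos': array([ 191.92724704, -567.87725643,  230.23174549]), 'tcp_rot': array([-1.79989809e+02,  1.07513489e-01, -7.13333888e+01]), 'ft_force': array([-0.30532953,  0.2269578 ,  0.60890586]), 'wrist_torque': array([ 0.03558732, -0.01062049, -0.06360719]), 'finger_gap': 85.68821033787968}
scene [[425.71913781   0.         255.27224388]
 [  0.         425.71913781 195.28958713]
 [  0.           0.           1.        ]] [[ 6.55150951e-01  7.55226791e-01 -2.02416747e-02 -3.15261525e+02]
 [ 4.89195672e-01 -4.44484556e-01 -7.50413935e-01 -1.88867617e+02]
 [-5.75729820e-01  4.81732263e-01 -6.60658157e-01  1.93212423e+03]
 [ 0.00000000e+00  0.00000000e+00  0.00000000e+00  1.00000000e+00]]
top [[393.64091747   0.         251.81941117]
 [  0.         393.64091747 189.17785975]
 [  0.           0.           1.        ]] [[ 1.43524485e-02 -9.99893846e-01 -2.51069308e-03 -3.38981266e+01]
 [-9.90474136e-01 -1.38732412e-02 -1.36998243e-01  5.50118140e+02]
 [ 1.36948868e-01  4.45303679e-03 -9.90568109e-01  1.57907415e+03]
 [ 0.00000000e+00  0.00000000e+00  0.00000000e+00  1.00000000e+00]]
wrist [[340.56186611   0.         256.47000214]
 [  0.         340.56186611 188.01881678]
 [  0.           0.           1.        ]] [[ 3.21255992e-01 -9.46991269e-01 -1.45767928e-03 -5.99944754e+02]
 [-9.01937844e-01 -3.06440542e-01  3.04306292e-01 -4.10374448e+01]
 [-2.88622093e-01 -9.64454835e-02 -9.52573124e-01  3.79391121e+02]
 [ 0.00000000e+00  0.00000000e+00  0.00000000e+00  1.00000000e+00]]
```

View pics/scene0.png

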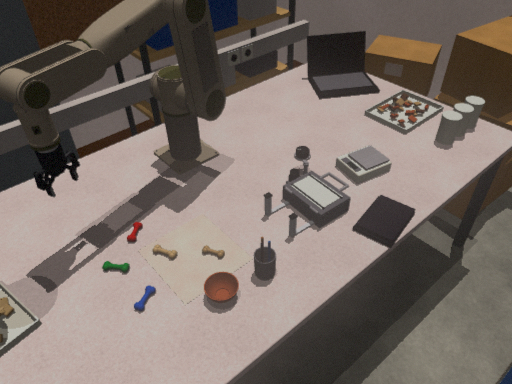

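View pics/top0.png

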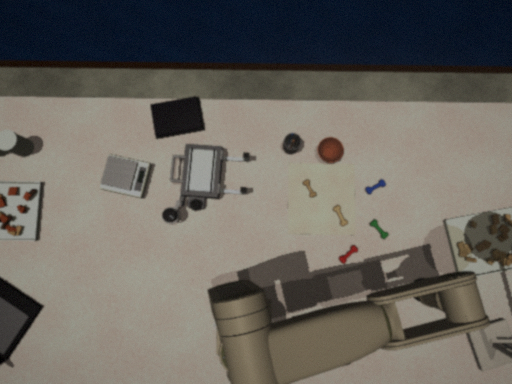

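View pics/wrist0.png

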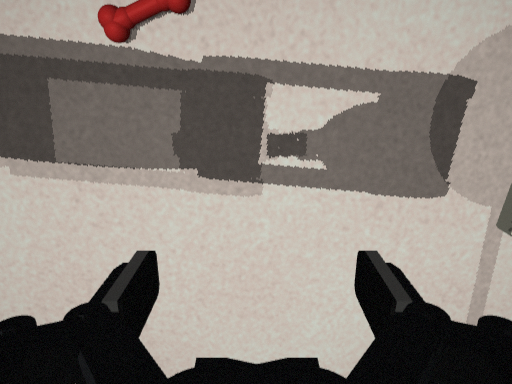

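```bash
cat > h.py <<'E'
from bench import monitor,cams,r
import cv2,numpy as np
def snap(n,save=None):
    m=cams.camera_model(n); p,d=cams.snapshot(n)
    if save: cv2.imwrite("pics/"+save,p[:,:,::-1])
    return p,d,m
def cloud(d,m):
    K=m["K"];T=np.linalg.inv(m["camera_from_world"])
    v,u=np.indices(d.shape)
    c=np.stack([(u-K[0,2])/K[0,0]*d,(v-K[1,2])/K[1,1]*d,d],-1)
    w=c@T[:3,:3].T+T[:3,3]; w[d<=0]=np.nan
    return w
def ray(m,u,v,z):
    K=m["K"];T=np.linalg.inv(m["camera_from_world"])
    w=T[:3,:3]@np.array([(u-K[0,2])/K[0,0],(v-K[1,2])/K[1,1],1]); o=T[:3,3]
    return o+w*(z-o[2])/w[2]
def st():
    s=monitor.sense(); print("t",round(s['time'],2),"tcp",s['tool_pos'].round(1),s['tcp_rot'].round(2),"F",s['ft_force'].round(1),"gap",round(s['finger_gap'],1),"q",s['joint_pos'].round(1)); return s
E
python3 - <<'E'
from h import *
p,d,m=snap("top"); 
c=p[80:270,90:400]; cv2.imwrite("pics/topc.png",cv2.resize(c,None,fx=2.58,fy=2.58,interpolation=cv2.INTER_CUBIC)[:,:,::-1])
w=cloud(d,m)
for (u,v) in [(203,170),(310,188),(341,215),(178,168),(197,204),(171,214),(248,157),(247,190),(260,230)]: print(u,v,w[v,u].round(1))
p,d,m=snap("scene"); c=p[130:310,120:400]; cv2.imwrite("pics/scc.png",cv2.resize(c,None,fx=2.8,fy=2.8,interpolation=cv2.INTER_CUBIC)[:,:,::-1])
E
```

```text
203 170 [622.5 173.3  66.1]
310 188 [ 560.7 -266.9   24.4]
341 215 [ 450.3 -392.6   27.8]
178 168 [641.4 287.5   3.3]
197 204 [482.5 191.7  75.6]
171 214 [438.6 286.4 110.7]
248 157 [671.1  -9.3 101.7]
247 190 [552.5  -5.7  -4. ]
260 230 [385.7 -62.4  -7.1]
```

View pics/topc.png

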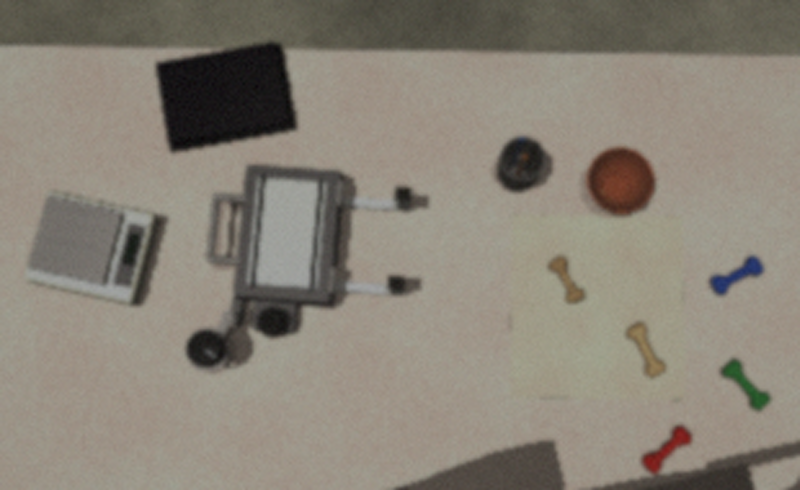

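View pics/scc.png

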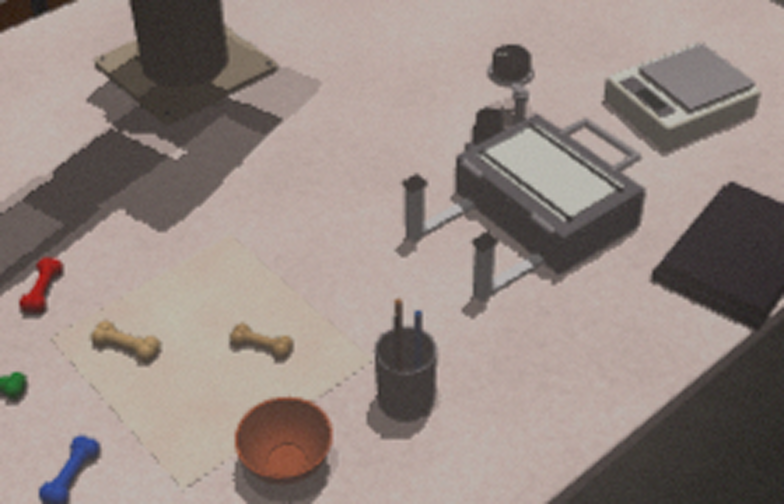

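```bash
python3 - <<'E'
from h import *
p,d,m=snap("top"); w=cloud(d,m); z=w[...,2]
roi=np.zeros(z.shape,bool); roi[120:235,140:262]=1
# lid
M=(roi&(z>55)&(z<85)).astype(np.uint8)
M=cv2.morphologyEx(M,cv2.MORPH_OPEN,np.ones((9,9)))
n,l,s,c=cv2.connectedComponentsWithStats(M); i=1+s[1:,4].argmax()
P=w[l==i]; print("n",len(P),"z med",np.median(P[:,2]))
cn,_=cv2.findContours((l==i).astype(np.uint8),0,2); q=np.array([ray(m,u,v,68)[:2] for u,v in cv2.convexHull(cn[0])[:,0]],np.float32)
print("lid rect",cv2.minAreaRect(q))
for nm,lo,hi in (("cap",98,125),):
    M=(roi&(z>lo)&(z<hi)).astype(np.uint8); n,l,s,c=cv2.connectedComponentsWithStats(M)
    for k in range(1,n):
        if s[k,4]>4: print(nm,s[k],w[l==k].mean(0).round(1), ray(m,*c[k],110).round(1))
M=(roi&(z>78)&(z<98)).astype(np.uint8); n,l,s,c=cv2.connectedComponentsWithStats(M)
for k in range(1,n):
    if s[k,4]>4: print("mid",s[k],w[l==k].mean(0).round(1))
# neck
M=((p.max(2)<60)&roi).astype(np.uint8); n,l,s,c=cv2.connectedComponentsWithStats(M)
for k in range(1,n):
    if s[k,4]>25: print("dark",s[k],c[k].round(1),np.nanmedian(w[l==k],0).round(1),ray(m,*c[k],72).round(1))
# bones
hsv=cv2.cvtColor(p,cv2.COLOR_RGB2HSV)
for u,v in [(310,188),(341,215)]: print(hsv[v,u])
print(hsv[200,300],hsv[180,330])
M=((hsv[...,1]>85)&(hsv[...,0]>8)&(hsv[...,0]<28)).astype(np.uint8); M[:,:250]=0; M[:120]=0
n,l,s,c=cv2.connectedComponentsWithStats(M)
for k in range(1,n):
    if s[k,4]>25:
        cn,_=cv2.findContours((l==k).astype(np.uint8),0,2); q=np.array([ray(m,u,v,12)[:2] for u,v in cn[0][:,0]],np.float32)
        print("bone",s[k],cv2.minAreaRect(q),np.nanmax(z[l==k]))
E
```

```text
n 1825 z med 69.26395729206911
lid rect ((620.088623046875, 182.1672821044922), (152.2600555419922, 211.15328979492188), 86.69786071777344)
cap [243 153   6   5  21] [ 6.789e+02 -2.000e-01  1.017e+02] [ 6.77e+02 -4.00e-01  1.10e+02]
cap [240 187   7   6  23] [539.7   9.4 101.2] [538.5   9.2 110. ]
cap [162 208  15  15 156] [435.1 296.  109.2] [435.  295.8 110. ]
mid [244 187   3   4   8] [545.9   0.7  95.6]
mid [169 200  13  24  83] [453.6 272.3  85. ]
mid [166 207   7   2  10] [466.  300.6  82.2]
mid [163 220   5   4   7] [410.9 315.6  83.8]
dark [154 120  50  18 706] [176.3 126.9] [813.9 302.5  29.3] [800.1 287.8  72. ]
dark [244 153   5   7  30] [246.2 155.9] [675.1  -1.1  98.9] [682.   -1.3  72. ]
dark [219 160   4  23  51] [220.2 171. ] [623.4 106.1  31.7] [618.4 102.9  72. ]
dark [142 165  10  32  56] [146.6 180.6] [583.7 414.7  16.9] [574.8 398.6  72. ]
dark [140 170   4  13  39] [141.2 175.3] [601.8 429.8  47.1] [596.2 421.8  72. ]
dark [241 188   6   5  28] [243.5 190. ] [538.4   6.5  98.3] [542.    7.1  72. ]
dark [182 195   8  12  37] [184.  199.5] [508.1 255.9  28. ] [500
[... 853 characters left out ...]
.4026794433594, -1083.8240966796875), (24.590320587158203, 40.6137809753418), 85.7947006225586) 38.562265131774666
bone [498 225  11  16 114] ((388.2565612792969, -1059.57421875), (37.12185287475586, 64.38882446289062), 78.89632415771484) 41.177068614441396
bone [476 241  15  10  94] ((336.45672607421875, -973.4158935546875), (29.48043441772461, 62.037811279296875), 23.13485336303711) 36.62261510807639
bone [457 242  19  20 177] ((307.2234802246094, -901.1755981445312), (87.00211334228516, 56.45454025268555), 15.410444259643555) 47.020639013599066
bone [487 249  25  17 241] ((289.2017822265625, -1036.8441162109375), (97.09222412109375, 59.99140930175781), 82.10078430175781) 503.7557529185069
```

```bash
cat >> h.py <<'E'
def off(dx,dy,dz,R=None):
    from scipy.spatial.transform import Rotation as Ro
    s=monitor.sense(); M=Ro.from_euler('xyz',s['tcp_rot'],degrees=True).as_matrix()
    return M.T@np.array([dx,dy,dz])
def to(x,y,z,yaw=None):
    s=st(); dl=np.array([x,y,z])-s['tool_pos']; o=off(*dl)
    print("tool off",o.round(1),"len",np.linalg.norm(o).round(1))
    if yaw is not None: print("rz needed",round(-(yaw-s['tcp_rot'][2]),2))
E
python3 - <<'E'
from h import *
to(600,250,300)
E
```

```text
t 0.3 tcp [ 192.  -568.3  230.9] [-1.800e+02  4.000e-02 -7.133e+01] F [ 0.  -0.1 -0. ] gap 85.4 q [-76.2   7.5  85.3   0.   87.3  -4.9]
tool off [-644.7 -648.4  -68.6] len 916.9
```

Request:
jog_arm(offset=[[-32,-32,-4],[-32,-32,-4],[-32,-32,-4],[-32,-32,-4],[-32,-32,-4],[-32,-32,-4],[-32,-32,-4],[-32,-32,-4],[-32,-32,-4],[-32,-32,-4]], delta_rot=[[0,0,0],[0,0,0],[0,0,0],[0,0,0],[0,0,0],[0,0,0],[0,0,0],[0,0,0],[0,0,0],[0,0,0]], jaw=[100,100,100,100,100,100,100,100,100,100])

```text
time: 1.3
tool_pos: [396.4, -152.0, 270.2]
tcp_rot: [-179.9, 0.1, -71.9]
ft_force: [0.9, -0.0, -0.2]
finger_gap: 85.4
```

```bash
python3 - <<'E'
from h import *
to(600,250,300,-93.5)
E
```

```text
t 1.3 tcp [ 396.4 -152.   270.2] [-1.799e+02  1.400e-01 -7.193e+01] F [ 0.9 -0.  -0.2] gap 85.4 q [-28.1 -21.4 107.8   0.2  93.6  43.9]
tool off [-319.1 -318.3  -28.5] len 451.6
rz needed 21.57
```

Request:
jog_arm(offset=[[-32,-32,-3],[-32,-32,-3],[-32,-32,-3],[-32,-32,-3],[-32,-32,-3],[-32,-32,-3],[-32,-32,-3],[-32,-32,-3],[-32,-32,-3],[-32,-32,-3],[0,0,0],[0,0,0],[0,0,0],[0,0,0]], delta_rot=[[0,0,0],[0,0,0],[0,0,0],[0,0,0],[0,0,0],[0,0,0],[0,0,0],[0,0,0],[0,0,0],[0,0,0],[0,0,7],[0,0,7],[0,0,7],[0,0,0]], jaw=[100,100,100,100,100,100,100,100,100,100,50,50,50,50])

```text
time: 2.7
tool_pos: [606.9, 279.0, 299.1]
tcp_rot: [-179.9, 0.0, -93.1]
ft_force: [-0.2, 0.2, -0.9]
finger_gap: 42.6
```

```bash
python3 - <<'E'
from h import *
st(); snap("wrist","w1.png")
m=cams.camera_model("wrist"); print(np.linalg.inv(m["camera_from_world"])[:3].round(3))
E
```

```text
t 2.7 tcp [606.9 279.  299.1] [-1.7995e+02  1.0000e-02 -9.3120e+01] F [-0.2  0.2 -0.9] gap 42.6 q [ 20.3  17.2  67.2  -0.   95.6 113.4]
[[-4.90000e-02 -9.52000e-01 -3.03000e-01  6.83941e+02]
 [-9.99000e-01  4.70000e-02  1.50000e-02  2.74158e+02]
 [-0.00000e+00  3.04000e-01 -9.53000e-01  4.41630e+02]]
```

View pics/w1.png

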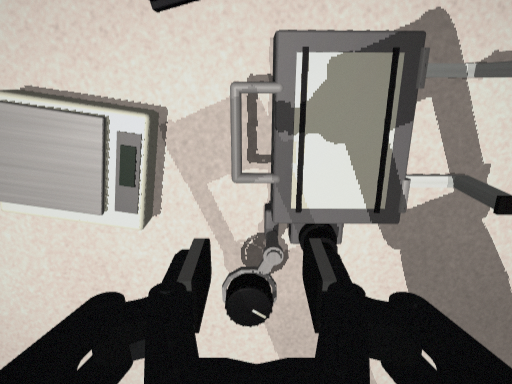

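```bash
python3 - <<'E'
from h import *
p,d,m=snap("wrist"); w=cloud(d,m); z=w[...,2]
for n,u,v,h in [("barTop",237,84,64),("barBot",238,180,64),("barmid",237,132,64),("lidTL",275,31,68),("lidTR",425,31,68),("lidBR",402,222,68),("lidBL",272,222,68),("pivot?",274,255,82),("cap",248,299,110),("neck",318,236,72)]: print(n,ray(m,u,v,h).round(1), w[v,u].round(1))
c=p[190:350,180:380]; cv2.imwrite("pics/w1c.png",cv2.resize(c,None,fx=4,fy=3.75,interpolation=cv2.INTER_CUBIC)[:,:,::-1])
# bar row profile
for v in (110,132,155): print([int(x) for x in z[v,225:255]])
E
```

```text
barTop [680.4 295.   64. ] [680.5 294.8  68.9]
barBot [574.5 300.9  64. ] [576.2 300.5  69.8]
barmid [629.7 298.4  64. ] [630.6 298.   70.2]
lidTL [729.4 253.3  68. ] [ 7.377e+02  2.495e+02 -4.000e-01]
lidTR [721.9 102.9  68. ] [7.288e+02 7.190e+01 3.000e-01]
lidBR [514.1 109.3  68. ] [483.9  79.9   1.4]
lidBL [521.7 263.7  68. ] [505.5 262.6  30.5]
pivot? [485.4 263.2  82. ] [488.1 263.4  86.9]
cap [446.2 295.6 110. ] [445.6 295.6 109.2]
neck [502.7 209.6  72. ] [500.  208.7  66.6]
[-1, 0, -1, -1, 0, 0, 67, 69, 69, 70, 69, 71, 70, 69, 68, 67, 64, 0, 0, 0, 0, 0, 0, 0, 0, 0, 1, 0, 0, 0]Traceback (most recent call last):
  File "<stdin>", line 6, in <module>
ValueError: cannot convert float NaN to integer
```

View pics/w1c.png

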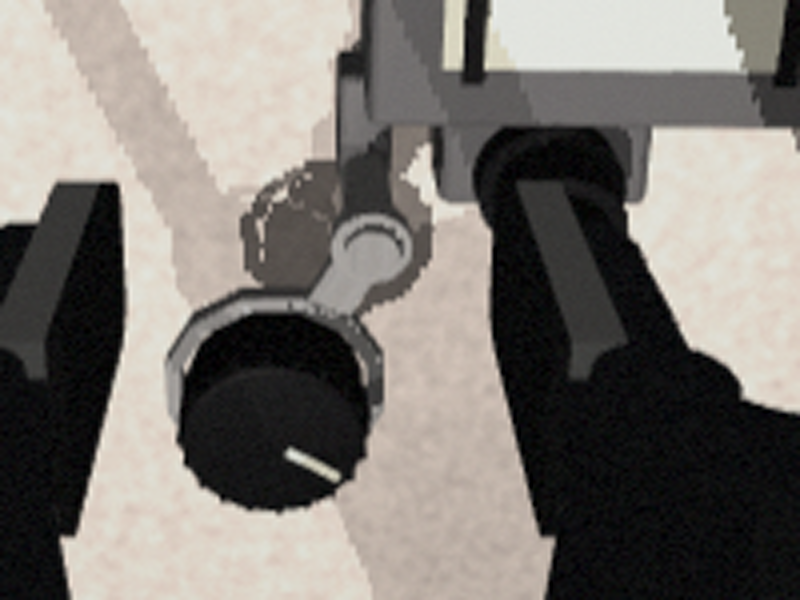

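```bash
python3 - <<'E'
from h import *
to(627.2,299,100,-93.3)
E
```

```text
t 2.8 tcp [606.9 278.7 299.3] [-1.7993e+02  2.0000e-02 -9.2830e+01] F [ 0.2 -0.7 -0.1] gap 42.6 q [ 20.3  17.1  67.2  -0.   95.6 113.1]
tool off [-21.2 -19.  199.3] len 201.4
rz needed 0.47
```

Request:
jog_arm(offset=[[-7,-6,0],[-7,-6,0],[-7,-7,10],[0,0,38],[0,0,38],[0,0,38],[0,0,38],[0,0,38],[0,0,0],[0,0,0]], delta_rot=[[0,0,0],[0,0,0],[0,0,0],[0,0,0],[0,0,0],[0,0,0],[0,0,0],[0,0,0],[0,0,0],[0,0,0]], jaw=[40,40,40,40,40,40,40,40,40,40])

```text
time: 3.8
tool_pos: [633.2, 303.6, 91.1]
tcp_rot: [-179.7, 0.2, -92.2]
ft_force: [0.1, 0.4, 1.2]
finger_gap: 34.2
```

```bash
python3 - <<'E'
from h import *
to(627.2,299,46,-93.3)
p,d,m=snap("wrist","w2.png")
E
```

```text
t 3.8 tcp [633.2 303.6  91.1] [-1.7967e+02  1.6000e-01 -9.2170e+01] F [0.1 0.4 1.2] gap 34.2 q [ 21.4  28.1  75.3   0.   76.3 113.6]
tool off [ 4.9  6.1 45.1] len 45.7
rz needed 1.13
```

View pics/w2.png

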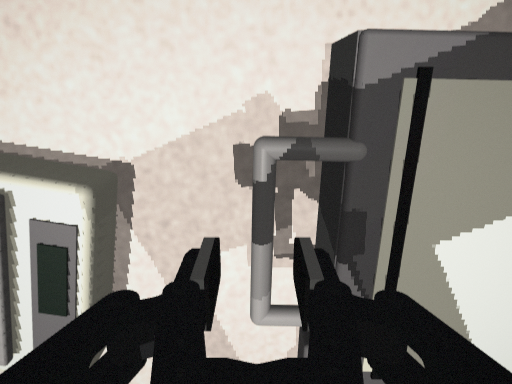

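Request:
jog_arm(offset=[[4,5,0],[0,0,15],[0,0,15],[0,0,12],[0,0,0]], delta_rot=[[0,0,1],[0,0,0],[0,0,0],[0,0,0],[0,0,0]], jaw=[40,40,40,40,40])

```text
time: 4.35
tool_pos: [632.3, 301.3, 53.7]
tcp_rot: [-179.1, 0.4, -93.2]
ft_force: [-0.9, -0.8, -0.5]
finger_gap: 34.3
```

```bash
python3 - <<'E'
from h import *
to(627.2,299,46,-93.3)
p,d,m=snap("wrist","w3.png")
E
```

```text
t 4.35 tcp [632.3 301.3  53.7] [-179.1     0.43  -93.25] F [-0.9 -0.8 -0.5] gap 34.3 q [ 21.3  29.4  77.7   0.   71.9 114.5]
tool off [2.6 5.1 7.6] len 9.5
rz needed 0.05
```

View pics/w3.png

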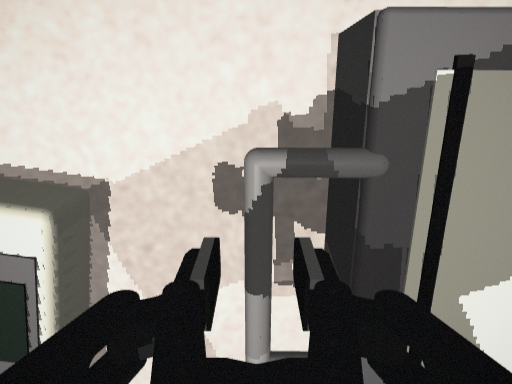

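Request:
jog_arm(offset=[[0,3,8],[0,0,1],[0,0,0],[0,0,0],[0,0,0],[0,0,0]], delta_rot=[[0,0,0],[0,0,0],[0,0,0],[0,0,0],[0,0,0],[0,0,0]], jaw=[40,40,0,0,0,0], newtons=30)

```text
time: 5.0
tool_pos: [629.9, 300.9, 45.5]
tcp_rot: [-179.0, 0.4, -93.3]
ft_force: [-0.7, -0.1, -1.9]
finger_gap: 10.9
```

```bash
python3 - <<'E'
from h import *
to(627.2,299,46,-93.3)
E
```

```text
t 5.0 tcp [629.9 300.9  45.5] [-179.04    0.38  -93.26] F [-0.7 -0.1 -1.9] gap 10.9 q [ 2.140e+01  2.960e+01  7.840e+01 -1.000e-01  7.100e+01  1.146e+02]
tool off [ 2.1  2.6 -0.6] len 3.4
rz needed 0.04
```

```bash
cat > swing.py <<'E'
from h import *
import sys
# reference: grip TCP at phi=0
yaw=np.radians(-3.3); yc=np.array([-np.sin(yaw),np.cos(yaw)])
P0=np.array([629.9,300.9]); z0=45.5
H=P0-194*yc
def run(step,n,end):
    s=st(); dy=(s['tool_pos'][:2]-H)@yc; xx=(s['tool_pos'][:2]-H)@np.array([yc[1],-yc[0]]); dz=s['tool_pos'][2]-z0
    ph=np.arctan2(dz,dy); print("phi",ph.round(3),"rad",np.hypot(dy,dz).round(1),"xdrift",xx.round(1))
    y,z=dy,dz
    for i in range(n):
        ph=ph+step
        if (step>0 and ph>end) or (step<0 and ph<end): ph=end
        ny,nz=194*np.cos(ph),194*np.sin(ph)
        o=off(*(yc*(ny-y)),nz-z); print(i,round(ph,2),o.round(0)); y,z=ny,nz
        if ph==end: break
run(float(sys.argv[1]),int(sys.argv[2]),float(sys.argv[3]))
E
python3 swing.py 0.07 12 2.75
```

```text
t 5.0 tcp [629.9 300.9  45.5] [-179.04    0.38  -93.26] F [-0.7 -0.1 -1.9] gap 10.9 q [ 2.140e+01  2.960e+01  7.840e+01 -1.000e-01  7.100e+01  1.146e+02]
phi -0.0 rad 194.0 xdrift 0.0
0 0.07 [  0.  -0. -14.]
1 0.14 [  1.  -0. -14.]
2 0.21 [  2.  -0. -13.]
3 0.28 [  3.  -0. -13.]
4 0.35 [  4.  -0. -13.]
5 0.42 [  5.  -0. -13.]
6 0.49 [  6.  -0. -12.]
7 0.56 [  7.  -0. -12.]
8 0.63 [  8.  -0. -11.]
9 0.7 [  8.  -0. -11.]
10 0.77 [  9.  -0. -10.]
11 0.84 [10. -0. -9.]
```

Request:
jog_arm(offset=[[0,0,-14],[1,0,-14],[2,0,-13],[3,0,-13],[4,0,-13],[5,0,-13],[6,0,-12],[7,0,-12]], delta_rot=[[0,0,0],[0,0,0],[0,0,0],[0,0,0],[0,0,0],[0,0,0],[0,0,0],[0,0,0]], jaw=[0,0,0,0,0,0,0,0])

```text
time: 5.8
tool_pos: [627.9, 269.2, 155.1]
tcp_rot: [-178.8, 0.3, -93.3]
ft_force: [5.5, -3.2, -6.3]
finger_gap: 10.9
```

```bash
python3 swing.py 0.07 14 2.75
```

```text
t 5.8 tcp [627.9 269.2 155.1] [-178.83    0.34  -93.3 ] F [ 5.5 -3.2 -6.3] gap 10.9 q [ 1.900e+01  2.150e+01  7.690e+01 -1.000e-01  8.040e+01  1.123e+02]
phi 0.594 rad 195.8 xdrift -0.1
0 0.66 [  9.  -0. -10.]
1 0.73 [  9.  -0. -10.]
2 0.8 [  9.  -0. -10.]
3 0.87 [10. -0. -9.]
4 0.94 [11. -0. -8.]
5 1.01 [11. -0. -8.]
6 1.08 [12. -0. -7.]
7 1.15 [12. -0. -6.]
8 1.22 [13. -0. -5.]
9 1.29 [13. -0. -4.]
10 1.36 [13. -0. -3.]
11 1.43 [13. -0. -2.]
12 1.5 [13. -0. -1.]
13 1.57 [14. -0. -1.]
```

Tracking well.

Request:
jog_arm(offset=[[9,0,-10],[9,0,-10],[9,0,-10],[10,0,-9],[11,0,-8],[11,0,-8],[12,0,-7],[12,0,-6],[13,0,-5],[13,0,-4]], delta_rot=[[0,0,0],[0,0,0],[0,0,0],[0,0,0],[0,0,0],[0,0,0],[0,0,0],[0,0,0],[0,0,0],[0,0,0]], jaw=[0,0,0,0,0,0,0,0,0,0])

```text
time: 6.8
tool_pos: [620.9, 152.7, 241.6]
tcp_rot: [-178.4, 0.6, -93.3]
ft_force: [7.2, -0.2, -2.1]
finger_gap: 10.7
```

```bash
python3 swing.py 0.07 12 2.75
```

```text
t 6.8 tcp [620.9 152.7 241.6] [-178.42    0.62  -93.26] F [ 7.2 -0.2 -2.1] gap 10.7 q [  9.1  11.7  79.6   0.3  87.1 102.3]
phi 1.343 rad 201.3 xdrift -0.4
0 1.41 [15.  0.  4.]
1 1.48 [13. -0. -2.]
2 1.55 [14. -0. -1.]
3 1.62 [14.  0.  0.]
4 1.69 [14.  0.  1.]
5 1.76 [13.  0.  2.]
6 1.83 [13.  0.  3.]
7 1.9 [13.  0.  4.]
8 1.97 [13.  0.  5.]
9 2.04 [12.  0.  6.]
10 2.11 [12.  0.  6.]
11 2.18 [11.  0.  7.]
```

Request:
jog_arm(offset=[[14,0,3],[13,0,0],[14,0,0],[14,0,0],[14,0,1],[13,0,2],[13,0,3],[13,0,4],[13,0,5]], delta_rot=[[-0.4,0,0],[-0.4,0,0],[-0.4,0,0],[-0.4,0,0],[0,0,0],[0,0,0],[0,0,0],[0,0,0],[0,0,0]], jaw=[0,0,0,0,0,0,0,0,0])

```text
time: 7.7
tool_pos: [612.9, 24.4, 229.2]
tcp_rot: [-179.9, 0.9, -93.2]
ft_force: [2.6, -2.1, 3.0]
finger_gap: 10.8
```

```bash
python3 swing.py 0.06 12 2.75
```

```text
t 7.7 tcp [612.9  24.4 229.2] [-179.86    0.92  -93.17] F [ 2.6 -2.1  3. ] gap 10.8 q [-3.1  9.4 83.4  0.9 87.1 90.1]
phi 1.995 rad 201.6 xdrift -1.0
0 2.06 [ 8.  0. 12.]
1 2.12 [10.  0.  6.]
2 2.18 [10.  0.  6.]
3 2.24 [9. 0. 7.]
4 2.3 [9. 0. 7.]
5 2.36 [9. 0. 8.]
6 2.42 [8. 0. 8.]
7 2.48 [8. 0. 9.]
8 2.54 [7. 0. 9.]
9 2.6 [ 6.  0. 10.]
10 2.66 [ 6.  0. 10.]
11 2.72 [ 5.  0. 10.]
```

Request:
jog_arm(offset=[[10,0,8],[10,0,7],[10,0,7],[9,0,7],[9,0,7],[9,0,8],[8,0,8]], delta_rot=[[0,0,0],[0,-0.3,0],[0,-0.3,0],[0,0,0],[0,0,0],[0,0,0],[0,0,0]], jaw=[0,0,0,0,0,0,0])

```text
time: 8.4
tool_pos: [608.5, -47.3, 171.4]
tcp_rot: [-179.9, 1.5, -93.3]
ft_force: [4.8, 2.5, -1.8]
finger_gap: 10.6
```

```bash
python3 swing.py 0.05 12 2.75; python3 -c "
from h import *
snap('wrist','w4.png');snap('scene','s4.png')"
```

```text
t 8.4 tcp [608.5 -47.3 171.4] [-179.89    1.46  -93.27] F [ 4.8  2.5 -1.8] gap 10.6 q [-10.1  10.9  87.8   1.5  81.4  82.9]
phi 2.459 rad 199.6 xdrift -1.4
0 2.51 [ 2.  0. 11.]
1 2.56 [6. 0. 8.]
2 2.61 [5. 0. 8.]
3 2.66 [5. 0. 8.]
4 2.71 [5. 0. 9.]
5 2.75 [3. 0. 7.]
```

View pics/w4.png

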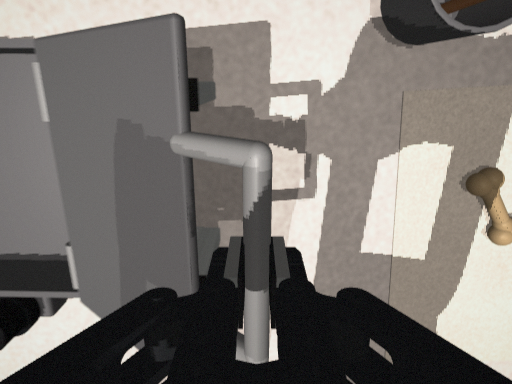

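View pics/s4.png

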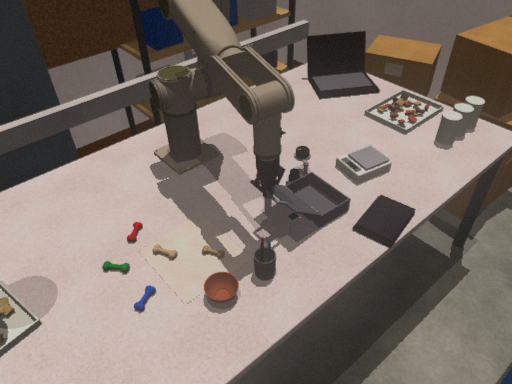

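Request:
jog_arm(offset=[[5,0,7],[6,0,8],[5,0,8],[5,0,8],[5,0,7]], delta_rot=[[0,0.4,0],[0,0.4,0],[0,0.4,0],[0,0.4,0],[0,0,0]], jaw=[0,0,0,0,0])

```text
time: 9.0
tool_pos: [607.1, -72.4, 128.4]
tcp_rot: [-179.9, -0.0, -93.2]
ft_force: [-17.4, 32.9, 57.8]
finger_gap: 10.3
```

```bash
python3 swing.py 0.05 12 2.75
```

```text
t 9.0 tcp [607.1 -72.4 128.4] [-1.7992e+02 -3.0000e-02 -9.3190e+01] F [-17.4  32.9  57.8] gap 10.3 q [-11.6  13.1  89.9  -0.   76.9  81.6]
phi 2.71 rad 198.1 xdrift -1.3
0 2.75 [-1.  0.  9.]
```

Request:
jog_arm(offset=[[-1,0,-3],[0,0,0]], delta_rot=[[0,0,0],[0,0,0]], jaw=[0,0])

```text
time: 9.2
tool_pos: [606.9, -71.2, 130.6]
tcp_rot: [-180.0, -0.0, -93.1]
ft_force: [3.3, -0.2, -1.3]
finger_gap: 10.5
```

```bash
python3 swing.py 0.05 12 2.75;python3 -c "
from h import *
p,d,m=snap('scene','s5.png');w=cloud(d,m)
p,d,m=snap('top','t5.png');w=cloud(d,m)
for u,v in [(225,160),(230,165),(235,165),(240,170)]: print(w[v,u])"
```

```text
t 9.2 tcp [606.9 -71.2 130.6] [-1.7996e+02 -3.0000e-02 -9.3130e+01] F [ 3.3 -0.2 -1.3] gap 10.5 q [-11.5  12.9  89.9  -0.   77.2  81.7]
phi 2.698 rad 198.0 xdrift -1.5
0 2.75 [ 0.  0. 11.]
1 2.75 [0. 0. 0.]
[663.91958835  84.40010151  72.07024146]
[639.46639513  62.38357688  92.30789562]
[639.4399722   42.29755039  93.8197915 ]
[529.95920037   4.91534093 570.05518008]
```

View pics/t5.png

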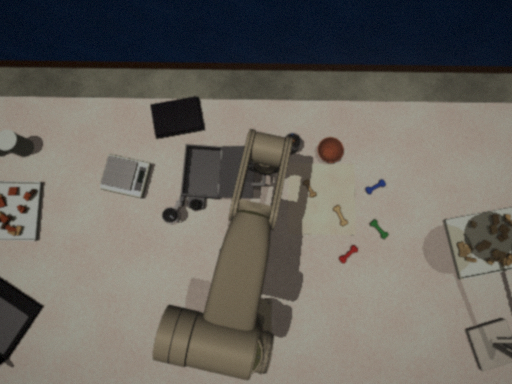

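Request:
jog_arm(offset=[[0,0,1.5],[0,0,0],[0,0,0],[0,0,0],[0,0,0],[0,0,-10],[0,0,-40],[0,0,-40],[0,0,-40],[0,0,0]], delta_rot=[[0,0,0],[0,0,0],[0,0,0],[0,0,0],[0,0,0],[0,0,0],[0,0,0],[0,0,0],[0,0,0],[0,0,0]], jaw=[0,20,40,40,40,40,40,40,40,40])

```text
time: 10.3
tool_pos: [604.1, -72.8, 262.6]
tcp_rot: [179.6, -0.2, -93.2]
ft_force: [-0.1, 0.2, 1.3]
finger_gap: 34.0
```

```bash
python3 -c "
from h import *
st();p,d,m=snap('wrist','w6.png');w=cloud(d,m)
p,d,m=snap('scene','s6.png')
"
```

```text
t 10.3 tcp [604.1 -72.8 262.6] [ 1.7961e+02 -1.6000e-01 -9.3210e+01] F [-0.1  0.2  1.3] gap 34.0 q [-11.6   8.5  80.9  -0.2  91.   81.6]
```

View pics/w6.png

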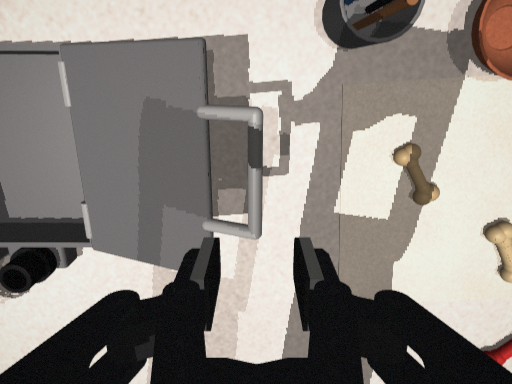

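View pics/s6.png

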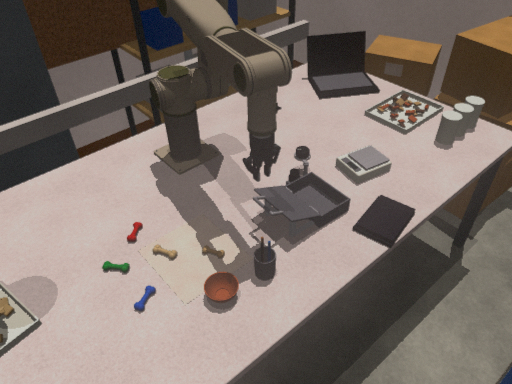

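```bash
cat > bones.py <<'E'
from h import *
def bones(n,zr=(8,35)):
    s=monitor.sense(); p,d,m=snap(n); w=cloud(d,m); z=w[...,2]
    hsv=cv2.cvtColor(p,cv2.COLOR_RGB2HSV)
    M=((hsv[...,1]>75)&(hsv[...,0]>10)&(hsv[...,0]<28)&(hsv[...,2]>60)&~(z<5)&~(z>45)).astype(np.uint8)
    M=cv2.morphologyEx(M,cv2.MORPH_OPEN,np.ones((3,3)))
    nn,l,st_,c=cv2.connectedComponentsWithStats(M); out=[]
    for k in range(1,nn):
        if st_[k,4]<60: continue
        cn,_=cv2.findContours((l==k).astype(np.uint8),0,2); q=np.array([ray(m,u,v,12)[:2] for u,v in max(cn,key=len)[:,0]],np.float32)
        (cx,cy),(a,b),an=cv2.minAreaRect(q)
        if a<b: a,b=b,a; an+=90
        print(n,"bone c",round(cx,1),round(cy,1),"L",round(a,1),"W",round(b,1),"ang",round((an+90)%180-90,1),"zmax",np.nanpercentile(z[l==k],95).round(1),"box",st_[k][:4])
    return p,d,m
E
python3 - <<'E'
from bones import *
bones("wrist");p,d,m=bones("top")
p,d,m=snap("wrist");w=cloud(d,m)
for u,v in [(257,120),(256,170),(258,225),(150,90),(200,60)]:print(w[v,u].round(1),ray(m,u,v,138).round(1))
E
```

```text
wrist bone c 560.0 -264.3 L 80.6 W 31.3 ang 28.1 zmax 22.0 box [397 141  46  62]
wrist bone c 447.4 -377.5 L 89.4 W 26.9 ang 10.2 zmax 23.5 box [489 221  23  60]
top bone c 451.6 -391.9 L 84.0 W 26.2 ang 25.9 zmax 28.2 box [334 206  13  19]
top bone c 370.7 947.1 L 41.3 W 32.8 ang -89.2 zmax 32.1 box [ 10 226  11   9]
top bone c 320.3 -896.5 L 56.9 W 48.2 ang 5.0 zmax 37.6 box [458 242  13  15]
top bone c 278.0 -1067.4 L 35.0 W 32.0 ang -89.2 zmax 35.9 box [503 256   9   9]
[647.5 -76.1 145.8] [646.5 -76.1 138. ]
[609.6 -73.3 143.7] [608.  -73.2 138. ]
[563.8 -72.4 144.3] [560.9 -72.2 138. ]
[671.2   9.7 106.2] [6.722e+02 1.000e-01 1.380e+02]
[691.  -36.2 124.4] [690.5 -38.2 138. ]
```

```bash
python3 - <<'E'
from h import *
to(560,-264.3,230,-62)
E
```

```text
t 10.55 tcp [600.2 -72.  252.4] [ 1.7881e+02 -4.0000e-02 -9.3220e+01] F [-0.3  0.5 -0.5] gap 33.8 q [-11.6   8.9  81.5  -0.2  90.8  81.6]
tool off [194.2  28.9  23.2] len 197.7
rz needed -31.22
```

Request:
jog_arm(offset=[[32,5,4],[32,5,4],[32,5,4],[32,5,4],[32,5,4],[32,4,3],[0,0,0],[0,0,0],[0,0,0],[0,0,0],[0,0,0],[0,0,0]], delta_rot=[[0.6,0,0],[0.6,0,0],[0,0,0],[0,0,0],[0,0,0],[0,0,0],[0,0,-8],[0,0,-8],[0,0,-8],[0,0,-7],[0,0,0],[0,0,0]], jaw=[40,40,40,40,40,40,40,40,40,40,40,40])

```text
time: 11.75
tool_pos: [547.7, -264.6, 204.6]
tcp_rot: [178.8, 1.7, -61.3]
ft_force: [0.3, 0.0, -0.5]
finger_gap: 34.2
```

```bash
python3 - <<'E'
from bones import *
st(); p,d,m=bones("wrist"); cv2.imwrite("pics/w7.png",p[:,:,::-1])
to(560,-264.3,230,-62)
E
```

```text
t 11.75 tcp [ 547.7 -264.6  204.6] [178.81   1.74 -61.27] F [ 0.3  0.  -0.5] gap 34.2 q [-30.5  11.5  83.6  -0.1  87.   30.7]
wrist bone c 559.5 -264.6 L 78.8 W 30.0 ang 27.6 zmax 22.1 box [252 105  33  79]
wrist bone c 487.7 -385.2 L 20.5 W 6.5 ang 59.1 zmax 21.9 box [325 248  11  15]
t 11.8 tcp [ 547.7 -264.5  204.5] [178.81   1.75 -61.25] F [-0.3  0.1 -0.6] gap 34.0 q [-30.5  11.5  83.6  -0.1  87.   30.7]
tool off [  4.9 -10.4 -25.9] len 28.3
rz needed 0.75
```

View pics/w7.png

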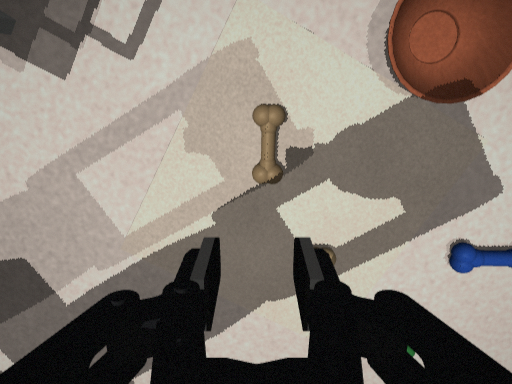

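Request:
jog_arm(offset=[[3,-5,0],[2,-5,0],[0,0,35],[0,0,40],[0,0,40],[0,0,0],[0,0,0]], delta_rot=[[0.6,0.8,0.4],[0.6,0.8,0.4],[0,0,0],[0,0,0],[0,0,0],[0,0,0],[0,0,0]], jaw=[40,40,40,40,40,40,40])

```text
time: 12.5
tool_pos: [564.3, -264.2, 90.1]
tcp_rot: [-179.5, -0.5, -62.7]
ft_force: [-0.1, 0.6, 0.9]
finger_gap: 34.3
```

```bash
python3 - <<'E'
from bones import *
p,d,m=bones("wrist"); cv2.imwrite("pics/w8.png",p[:,:,::-1])
to(559.8,-264.5,4,-62)
E
```

```text
wrist bone c 580.4 -257.5 L 42.3 W 29.6 ang 52.9 zmax 21.9 box [228 146  47  62]
wrist bone c 552.4 -268.7 L 9.0 W 4.9 ang 27.0 zmax 18.9 box [249 209   8  13]
wrist bone c 543.9 -273.7 L 7.6 W 6.8 ang 82.8 zmax 19.9 box [248 223  12  11]
wrist bone c 531.2 -272.9 L 12.4 W 10.1 ang 19.8 zmax 22.5 box [237 235  16  16]
wrist bone c 536.8 -283.6 L 11.0 W 10.0 ang 27.3 zmax 22.2 box [254 235  15  15]
t 12.55 tcp [ 563.9 -264.    89.8] [-179.55   -0.47  -62.66] F [ 0.1  0.1 -0.4] gap 34.0 q [-29.9  16.4  90.3   0.1  72.7  32.7]
tool off [-2.2  4.5 85.7] len 85.9
rz needed -0.66
```

View pics/w8.png

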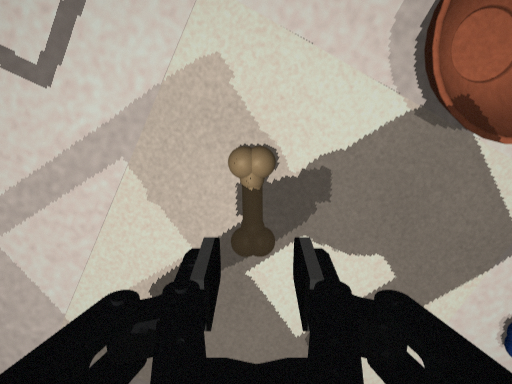

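Request:
jog_arm(offset=[[-1,2,30],[-1,2,25],[0,0,18],[0,0,6],[0,0,0]], delta_rot=[[0,0,-0.6],[0,0,0],[0,0,0],[0,0,0],[0,0,0]], jaw=[40,40,40,40,40])

```text
time: 13.05
tool_pos: [570.0, -269.5, 23.9]
tcp_rot: [-178.9, -1.5, -62.1]
ft_force: [0.7, -1.0, -0.2]
finger_gap: 34.1
```

```bash
python3 - <<'E'
from bones import *
to(559.8,-264.5,4,-62)
E
```

```text
t 13.05 tcp [ 570.  -269.5   23.9] [-178.87   -1.53  -62.13] F [ 0.7 -1.  -0.2] gap 34.1 q [-30.   20.9  92.3   0.2  64.9  32. ]
tool off [-9.7  7.1 19.5] len 22.9
rz needed -0.13
```

Request:
jog_arm(offset=[[-5,3,0],[-4,3,0],[0,1,5],[0,0,5],[0,0,0]], delta_rot=[[-0.6,-0.8,0],[-0.5,-0.7,0],[0,0,0],[0,0,0],[0,0,0]], jaw=[40,40,40,40,40])

```text
time: 13.55
tool_pos: [562.7, -266.6, 19.8]
tcp_rot: [-179.8, -0.4, -62.1]
ft_force: [-0.9, 0.4, 0.1]
finger_gap: 33.9
```

```bash
python3 - <<'E'
from bones import *
to(559.8,-264.5,4,-62)
snap("wrist","w9.png")
E
```

```text
t 13.55 tcp [ 562.7 -266.6   19.8] [-179.79   -0.36  -62.13] F [-0.9  0.4  0.1] gap 33.9 q [-30.1  21.4  92.   -0.   66.1  32.1]
tool off [-3.4  1.7 15.8] len 16.3
rz needed -0.13
```

View pics/w9.png

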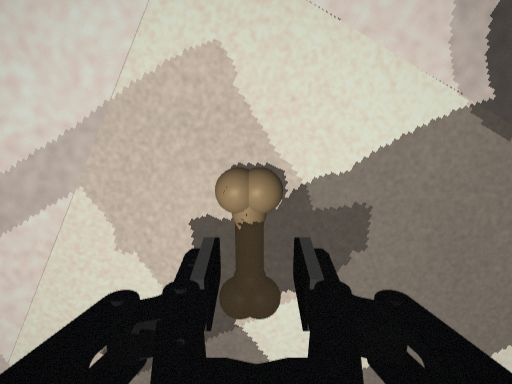

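Request:
jog_arm(offset=[[-3,1,8],[-1,0,7],[0,0,3],[0,0,2],[0,0,0]], delta_rot=[[0,-0.3,0],[0,0,0],[0,0,0],[0,0,0],[0,0,0]], jaw=[40,40,40,40,40])

```text
time: 14.1
tool_pos: [560.1, -263.4, -0.7]
tcp_rot: [-179.8, -0.0, -62.1]
ft_force: [-0.1, 0.7, -0.3]
finger_gap: 34.1
```

```bash
python3 - <<'E'
from bones import *
to(559.8,-264.5,4,-62)
E
```

```text
t 14.1 tcp [ 560.1 -263.4   -0.7] [-1.7979e+02 -3.0000e-02 -6.2130e+01] F [-0.1  0.7 -0.3] gap 34.1 q [-30.   22.8  92.7   0.2  64.3  32. ]
tool off [ 0.8  0.7 -4.7] len 4.8
rz needed -0.13
```

Raise 4 mm while closing.

Request:
jog_arm(offset=[[0,0,-4],[0,0,0],[0,0,0],[0,0,0],[0,0,0],[0,0,-5],[0,0,-20],[0,0,-30],[0,0,-30],[0,0,-10],[0,0,0]], delta_rot=[[0,0,0],[0,0,0],[0,0,0],[0,0,0],[0,0,0],[0,0,0],[0,0,0],[0,0,0],[0,0,0],[0,0,0],[0,0,0]], jaw=[40,0,0,0,0,0,0,0,0,0,0], newtons=40)

```text
time: 15.2
tool_pos: [557.8, -262.5, 99.7]
tcp_rot: [-179.9, 0.2, -62.1]
ft_force: [0.3, -0.6, -0.5]
finger_gap: 12.1
```

```bash
python3 - <<'E'
from bones import *
st()
snap("wrist","w10.png")
E
```

```text
t 15.2 tcp [ 557.8 -262.5   99.7] [-179.95    0.21  -62.13] F [ 0.3 -0.6 -0.5] gap 12.1 q [-30.1  15.6  90.1   0.2  74.4  32. ]
```

View pics/w10.png

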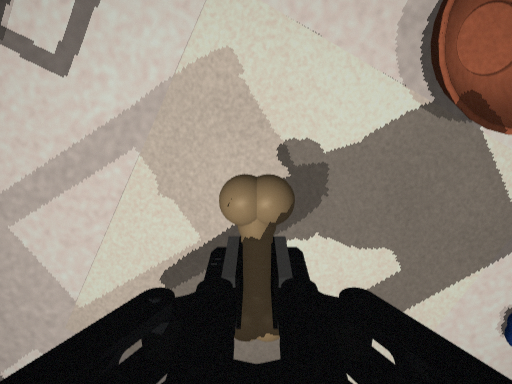

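Request:
jog_arm(offset=[[0,0,-30],[0,0,-40],[0,0,-40],[0,0,-20],[0,0,0]], delta_rot=[[0,0,8],[0,0,8],[0,0,8],[0,0,7],[0,0,0]], jaw=[0,0,0,0,0])

```text
time: 15.75
tool_pos: [553.6, -260.5, 220.5]
tcp_rot: [179.0, 0.7, -94.3]
ft_force: [0.4, 0.4, -1.5]
finger_gap: 12.1
```

```bash
python3 - <<'E'
from bones import *
to(622.5,217,230,-93.3)
E
```

```text
t 15.75 tcp [ 553.6 -260.5  220.5] [178.99   0.67 -94.28] F [ 0.4  0.4 -1.5] gap 12.1 q [-30.1  10.7  82.8   0.2  87.7  64.2]
tool off [-481.4  -33.    -4.4] len 482.6
rz needed -0.98
```

Request:
jog_arm(offset=[[-30,-2,-2],[-40,-3,-2],[-40,-3,-2],[-40,-3,-2],[-40,-3,0],[-40,-3,0],[-40,-3,0],[-40,-3,0],[-40,-3,0],[-40,-3,0],[-40,-3,0],[-35,-2,0],[-15,-1,0],[0,0,0]], delta_rot=[[1,0.6,-1],[0,0,0],[0,0,0],[0,0,0],[0,0,0],[0,0,0],[0,0,0],[0,0,0],[0,0,0],[0,0,0],[0,0,0],[0,0,0],[0,0,0],[0,0,0]], jaw=[0,0,0,0,0,0,0,0,0,0,0,0,0,0])

```text
time: 17.15
tool_pos: [590.6, 235.0, 181.5]
tcp_rot: [177.0, 0.0, -90.2]
ft_force: [-0.8, -0.1, 0.1]
finger_gap: 11.9
```

```bash
python3 - <<'E'
from bones import *
to(622.5,217,100,-93.3)
snap("wrist","w11.png")
E
```

```text
t 17.15 tcp [590.6 235.  181.5] [ 1.7702e+02  5.0000e-02 -9.0170e+01] F [-0.8 -0.1  0.1] gap 11.9 q [ 16.6  17.1  79.5   0.9  86.2 106.6]
tool off [ 17.9 -36.1  79.7] len 89.3
rz needed 3.13
```

View pics/w11.png

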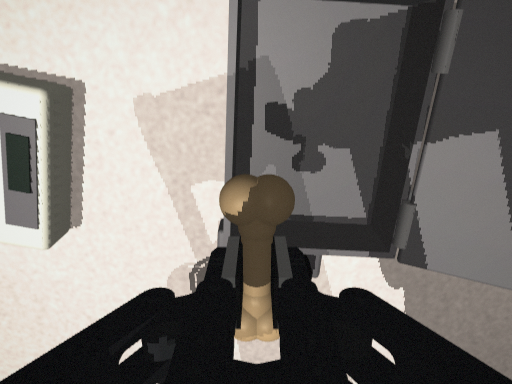

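Request:
jog_arm(offset=[[6,-12,0],[6,-12,0],[6,-12,0],[0,0,20],[0,0,20],[0,0,10],[0,0,0]], delta_rot=[[1.5,0,1.5],[1.5,0,1.5],[0,0,0],[0,0,0],[0,0,0],[0,0,0],[0,0,0]], jaw=[0,0,0,0,0,0,0])

```text
time: 17.9
tool_pos: [634.0, 201.3, 129.1]
tcp_rot: [-179.5, -0.2, -94.0]
ft_force: [-0.5, -0.1, -0.7]
finger_gap: 12.4
```

```bash
python3 - <<'E'
from bones import *
to(622.5,217,100,-93.3)
snap("wrist","w12.png")
E
```

```text
t 17.9 tcp [634.  201.3 129.1] [-179.5    -0.2   -93.98] F [-0.5 -0.1 -0.7] gap 12.4 q [ 13.4  20.7  80.7  -0.3  78.2 107.4]
tool off [-15.   12.8  28.9] len 35.0
rz needed -0.68
```

View pics/w12.png

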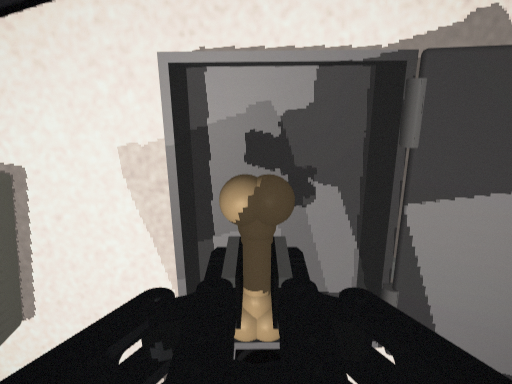

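Request:
jog_arm(offset=[[-5,4,0],[-5,4,0],[-4,4,5],[0,0,10],[0,0,10],[0,0,10],[0,0,0]], delta_rot=[[-0.3,0,-0.4],[0,0,-0.3],[0,0,0],[0,0,0],[0,0,0],[0,0,0],[0,0,0]], jaw=[0,0,0,0,0,0,0])

```text
time: 18.65
tool_pos: [624.3, 218.3, 95.8]
tcp_rot: [-179.5, -0.1, -93.1]
ft_force: [-0.4, 0.2, -0.5]
finger_gap: 12.2
```

```bash
python3 - <<'E'
from bones import *
to(622.5,217,12,-93.3)
E
```

```text
t 18.65 tcp [624.3 218.3  95.8] [-1.7949e+02 -1.0000e-01 -9.3150e+01] F [-0.4  0.2 -0.5] gap 12.2 q [ 15.   21.8  82.9  -0.3  74.8 108.2]
tool off [ 1.2  2.4 83.7] len 83.8
rz needed 0.15
```

Request:
jog_arm(offset=[[0,1,10],[0,1,12],[0,0,12],[0,0,12],[0,0,12],[0,0,10],[0,0,5],[0,0,0]], delta_rot=[[0,0,0],[0,0,0],[0,0,0],[0,0,0],[0,0,0],[0,0,0],[0,0,0],[0,0,0]], jaw=[0,0,0,0,0,0,0,0])

```text
time: 19.45
tool_pos: [622.4, 217.6, 14.9]
tcp_rot: [-179.6, -0.1, -93.2]
ft_force: [-0.7, -1.3, 5.4]
finger_gap: 11.9
```

```bash
python3 - <<'E'
from bones import *
to(622.5,217,12,-93.3)
E
```

```text
t 19.45 tcp [622.4 217.6  14.9] [-1.7957e+02 -1.2000e-01 -9.3190e+01] F [-0.7 -1.3  5.4] gap 11.9 q [ 15.   26.9  85.5  -0.3  67.3 108.2]
tool off [ 0.5 -0.1  2.9] len 3.0
rz needed 0.11
```

Request:
jog_arm(offset=[[0,0,0],[0,0,0],[0,0,0],[0,0,-10],[0,0,-20],[0,0,-25],[0,0,-30],[0,0,-35],[0,0,-35],[0,0,-20],[0,0,0]], delta_rot=[[0,0,0],[0,0,0],[0,0,0],[0,0,0],[0,0,0],[0,0,0],[0,0,0],[0,0,0],[0,0,0],[0,0,0],[0,0,0]], jaw=[35,35,35,35,35,35,35,35,35,35,35])

```text
time: 20.55
tool_pos: [622.5, 216.8, 204.7]
tcp_rot: [-179.2, -0.3, -93.1]
ft_force: [0.7, -0.3, 0.4]
finger_gap: 30.0
```

```bash
python3 - <<'E'
from bones import *
p,d,m=bones("wrist"); cv2.imwrite("pics/w13.png",p[:,:,::-1])
p,d,m=bones("top")
to(452,-391,230,-64)
E
```

```text
wrist bone c 621.4 216.5 L 80.5 W 31.1 ang -2.9 zmax 28.0 box [239 123  32  79]
top bone c 451.6 -391.9 L 83.8 W 28.0 ang 24.2 zmax 28.1 box [334 206  13  19]
top bone c 370.7 945.3 L 44.7 W 32.8 ang -89.2 zmax 29.5 box [ 10 226  12   9]
top bone c 306.4 -898.4 L 92.8 W 53.9 ang 21.8 zmax 38.1 box [458 242  18  20]
top bone c 278.0 -1067.4 L 35.0 W 32.0 ang -89.2 zmax 34.5 box [503 256   9   9]
t 20.65 tcp [621.1 216.3 200.6] [-179.52   -0.38  -93.15] F [ 0.4  0.3 -0.5] gap 29.8 q [ 15.   16.9  77.8  -0.5  85.  108.2]
tool off [615.8 135.2 -26.4] len 631.0
rz needed -29.15
```

View pics/w13.png

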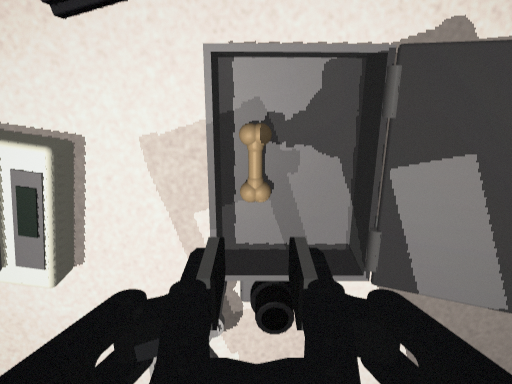

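Request:
jog_arm(offset=[[10,2,-25],[25,5,-20],[30,6,-1],[30,6,-1],[30,6,-1],[30,6,-1],[30,6,-1],[30,6,-1],[30,6,-1],[30,7,-1],[30,7,-1],[30,7,-1],[30,7,-1],[30,7,-1],[30,7,-1],[30,7,-1],[30,7,-1],[20,4,0],[10,2,0],[0,0,0]], delta_rot=[[0,0,0],[0,0,0],[0,0,0],[0,0,0],[0,0,0],[0,0,0],[0,0,0],[0,0,0],[0,0,0],[0,0,0],[0,0,0],[0,0,0],[0,0,0],[0,0,0],[0,0,0],[0,0,0],[0,0,0],[0,0,0],[0,0,0],[0,0,0]], jaw=[35,35,35,35,35,35,35,35,35,35,35,35,35,35,35,35,35,40,40,40])

```text
time: 22.65
tool_pos: [456.6, -303.7, 216.7]
tcp_rot: [176.5, 0.4, -92.9]
ft_force: [-0.0, 0.2, -0.2]
finger_gap: 34.4
```

```bash
python3 - <<'E'
from bones import *
p,d,m=bones("wrist"); cv2.imwrite("pics/w14.png",p[:,:,::-1])
to(452,-391,200,-64)
E
```

```text
wrist bone c 447.9 -391.3 L 90.3 W 33.5 ang 26.0 zmax 24.0 box [313 107  58  83]
t 22.7 tcp [ 456.7 -302.9  216.5] [176.5    0.48 -92.82] F [-0.  -0.4 -0.6] gap 34.2 q [-37.8   3.1  91.5  -1.6  88.5  55.1]
tool off [88.3 -0.6 15.8] len 89.7
rz needed -28.82
```

View pics/w14.png

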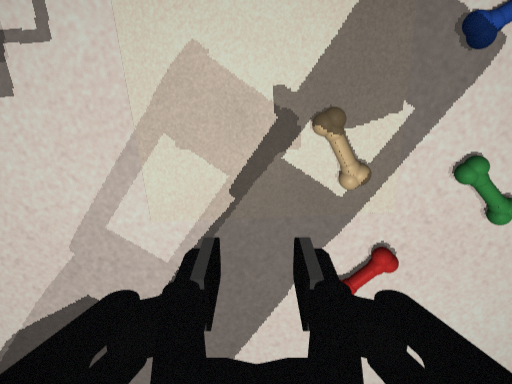

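Request:
jog_arm(offset=[[20,2,0],[25,3,0],[25,3,0],[14,0,0],[0,0,0],[0,0,0],[0,0,0],[0,0,0],[0,0,0]], delta_rot=[[1.2,0,0],[1.2,0,0],[1.1,0,0],[0,0,0],[0,0,-7],[0,0,-7],[0,0,-7],[0,0,-7],[0,0,0]], jaw=[40,40,40,40,40,40,40,40,40])

```text
time: 23.6
tool_pos: [449.5, -377.3, 211.2]
tcp_rot: [-179.7, 1.0, -63.2]
ft_force: [0.3, 0.5, 0.6]
finger_gap: 34.1
```

```bash
python3 - <<'E'
from bones import *
p,d,m=bones("wrist")
to(448,-391.3,100,-64)
E
```

```text
wrist bone c 448.3 -391.0 L 88.2 W 33.2 ang 25.9 zmax 23.9 box [254 123  35  84]
t 23.65 tcp [ 449.6 -377.3  211.2] [-179.68    1.    -63.44] F [-0.3  0.3 -0.6] gap 34.3 q [-45.4   6.8  88.1   0.6  85.9  18. ]
tool off [ 13.8   8.3 110.9] len 112.0
rz needed 0.56
```

Request:
jog_arm(offset=[[5,3,0],[5,3,10],[3,2,20],[0,0,25],[0,0,25],[0,0,20],[0,0,10],[0,0,0]], delta_rot=[[-0.3,1,0.6],[0,0,0],[0,0,0],[0,0,0],[0,0,0],[0,0,0],[0,0,0],[0,0,0]], jaw=[40,40,40,40,40,40,40,40])

```text
time: 24.45
tool_pos: [448.5, -393.9, 94.1]
tcp_rot: [179.9, -0.2, -65.0]
ft_force: [-0.6, 0.4, 0.1]
finger_gap: 34.1
```

```bash
python3 - <<'E'
from bones import *
to(448.3,-391,30,-64)
E
```

```text
t 24.45 tcp [ 448.5 -393.9   94.1] [ 1.7995e+02 -1.5000e-01 -6.5010e+01] F [-0.6  0.4  0.1] gap 34.1 q [-46.2  12.8  94.   -0.1  73.1  18.9]
tool off [-2.9 -1.1 64.1] len 64.2
rz needed -1.01
```

Request:
jog_arm(offset=[[-1,-1,10],[-1,0,15],[0,0,15],[0,0,15],[0,0,8],[0,0,0]], delta_rot=[[0,0,-0.8],[0,0,0],[0,0,0],[0,0,0],[0,0,0],[0,0,0]], jaw=[40,40,40,40,40,40])

```text
time: 25.05
tool_pos: [449.6, -392.9, 27.8]
tcp_rot: [-180.0, -0.3, -64.2]
ft_force: [-0.0, 0.7, -0.0]
finger_gap: 34.2
```

```bash
python3 - <<'E'
from bones import *
to(448.3,-391,3,-64)
snap("wrist","w15.png")
E
```

```text
t 25.05 tcp [ 449.6 -392.9   27.8] [-180.     -0.34  -64.21] F [-0.   0.7 -0. ] gap 34.2 q [-46.   17.4  96.2  -0.1  66.1  18.3]
tool off [-2.5  0.4 24.8] len 24.9
rz needed -0.21
```

View pics/w15.png

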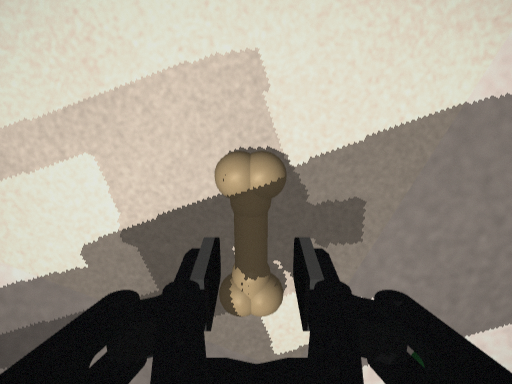

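Aligned over the shaft. Descend, grip and lift.

Request:
jog_arm(offset=[[-2,0,8],[0,0,8],[0,0,6],[0,0,1],[0,0,0],[0,0,0],[0,0,0],[0,0,0]], delta_rot=[[0,0,0],[0,0,0],[0,0,0],[0,0,0],[0,0,0],[0,0,0],[0,0,0],[0,0,0]], jaw=[40,40,40,40,0,0,0,0], newtons=40)

```text
time: 25.9
tool_pos: [450.3, -392.7, 5.7]
tcp_rot: [-179.9, -0.6, -64.2]
ft_force: [-0.3, -0.5, 0.8]
finger_gap: 15.0
```

Request:
jog_arm(offset=[[0,0,-5],[0,0,-15],[0,0,-20],[0,0,-25],[0,0,-30],[0,0,-35],[0,0,-35],[0,0,-35],[0,0,-20],[0,0,0]], delta_rot=[[0,0,0],[0,0,0],[0,0,0],[0,0,0],[0,0,0],[0,0,7],[0,0,8],[0,0,8],[0,0,6],[0,0,0]], jaw=[0,0,0,0,0,0,0,0,0,0])

```text
time: 26.9
tool_pos: [448.8, -390.5, 245.8]
tcp_rot: [-179.4, -0.7, -94.3]
ft_force: [0.1, 0.1, -0.1]
finger_gap: 15.4
```

```bash
python3 - <<'E'
from bones import *
to(619.4,164,230,-93.3)
snap("wrist","w16.png")
E
```

```text
t 26.9 tcp [ 448.8 -390.5  245.8] [-179.36   -0.71  -94.3 ] F [ 0.1  0.1 -0.1] gap 15.4 q [-45.9   5.4  86.   -0.1  87.7  48.4]
tool off [-565.9 -128.5   10.3] len 580.4
rz needed -1.0
```

View pics/w16.png

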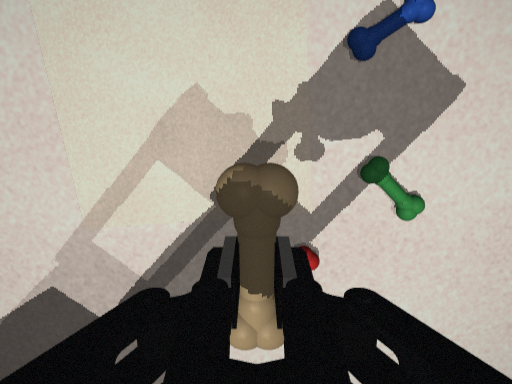

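Request:
jog_arm(offset=[[-15,-3,0],[-28,-6,-1],[-28,-6,-1],[-28,-6,-1],[-28,-6,-1],[-28,-6,-1],[-28,-6,-1],[-28,-6,-1],[-28,-6,-1],[-28,-7,-1],[-28,-7,-1],[-28,-7,-1],[-28,-7,-1],[-28,-7,-1],[-28,-7,-1],[-28,-7,-1],[-28,-7,0],[-20,-5,0],[-10,-2,0],[0,0,0]], delta_rot=[[0,0,-1],[0,0,0],[0,0,0],[0,0,0],[0,0,0],[0,0,0],[0,0,0],[0,0,0],[0,0,0],[0,0,0],[0,0,0],[0,0,0],[0,0,0],[0,0,0],[0,0,0],[0,0,0],[0,0,0],[0,0,0],[0,0,0],[0,0,0]], jaw=[0,0,0,0,0,0,0,0,0,0,0,0,0,0,0,0,0,0,0,0])

```text
time: 28.95
tool_pos: [553.5, 140.1, 216.1]
tcp_rot: [177.1, 0.5, -88.8]
ft_force: [-0.2, -0.9, -0.2]
finger_gap: 15.2
```

```bash
python3 - <<'E'
from bones import *
to(619.4,164,180,-93.3)
snap("wrist","w17.png")
E
```

```text
t 28.95 tcp [553.5 140.1 216.1] [177.14   0.47 -88.78] F [-0.2 -0.9 -0.2] gap 15.2 q [ 8.5  6.  88.4  0.8 88.3 97.3]
tool off [-22.2 -68.2  33. ] len 78.9
rz needed 4.52
```

View pics/w17.png

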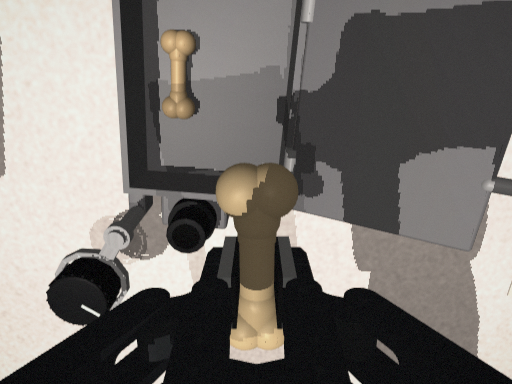

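Request:
jog_arm(offset=[[-4,-12,0],[-5,-15,0],[-5,-15,0],[-5,-13,0],[-3,-8,0],[0,0,0],[0,0,0]], delta_rot=[[1.5,0.4,1.5],[1.4,0,1.5],[0,0,1.5],[0,0,0],[0,0,0],[0,0,0],[0,0,0]], jaw=[0,0,0,0,0,0,0])

```text
time: 29.7
tool_pos: [616.0, 152.3, 211.8]
tcp_rot: [179.8, -0.3, -93.5]
ft_force: [0.1, 0.4, 0.3]
finger_gap: 15.2
```

```bash
python3 - <<'E'
from bones import *
to(619.4,164,90,-93.3)
E
```

```text
t 29.7 tcp [616.  152.3 211.8] [179.79  -0.26 -93.54] F [0.1 0.4 0.3] gap 15.2 q [  9.4  13.6  80.5  -0.2  86.2 102.9]
tool off [-12.4  -3.1 121.8] len 122.4
rz needed -0.24
```

Request:
jog_arm(offset=[[-5,-1,5],[-5,-1,15],[-3,-1,20],[0,0,25],[0,0,25],[0,0,20],[0,0,10],[0,0,0]], delta_rot=[[0,0,0],[0,0,0],[0,0,0],[0,0,0],[0,0,0],[0,0,0],[0,0,0],[0,0,0]], jaw=[0,0,0,0,0,0,0,0])

```text
time: 30.5
tool_pos: [615.5, 166.6, 81.4]
tcp_rot: [179.6, -0.3, -93.4]
ft_force: [-0.5, -0.7, 0.1]
finger_gap: 15.2
```

```bash
python3 - <<'E'
from bones import *
to(619.4,164,15,-93.3)
snap("wrist","w18.png")
E
```

```text
t 30.5 tcp [615.5 166.6  81.4] [179.61  -0.29 -93.43] F [-0.5 -0.7  0.1] gap 15.2 q [ 10.6  20.   86.7  -0.2  73.7 104.1]
tool off [ 2.1 -4.5 66.4] len 66.6
rz needed -0.13
```

View pics/w18.png

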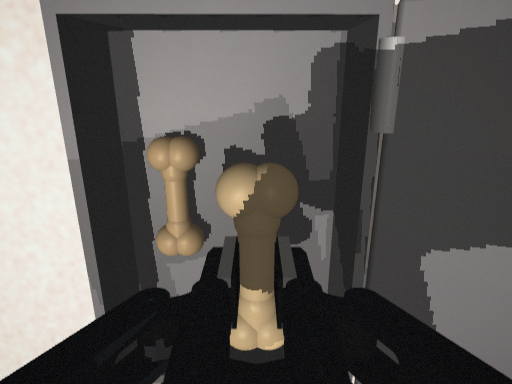

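Request:
jog_arm(offset=[[1,-2,10],[1,-2,14],[0,0,14],[0,0,14],[0,0,8],[0,0,4],[0,0,0]], delta_rot=[[0,0,0],[0,0,0],[0,0,0],[0,0,0],[0,0,0],[0,0,0],[0,0,0]], jaw=[0,0,0,0,0,0,0])

```text
time: 31.25
tool_pos: [621.9, 164.3, 15.5]
tcp_rot: [179.9, -0.2, -93.4]
ft_force: [0.5, 0.6, -0.5]
finger_gap: 15.2
```

```bash
python3 - <<'E'
from bones import *
to(619.4,164,13,-93.3)
E
```

```text
t 31.25 tcp [621.9 164.3  15.5] [179.91  -0.21 -93.45] F [ 0.5  0.6 -0.5] gap 15.2 q [ 10.3  25.1  87.8  -0.2  67.2 103.9]
tool off [0.5 2.5 2.5] len 3.6
rz needed -0.15
```

Request:
jog_arm(offset=[[0,0,2],[0,0,0],[0,0,0],[0,0,0],[0,0,0],[0,0,-10],[0,0,-20],[0,0,-25],[0,0,-30],[0,0,-35],[0,0,-35],[0,0,-30],[0,0,-15],[0,0,0]], delta_rot=[[0,0,0],[0,0,0],[0,0,0],[0,0,0],[0,0,0],[0,0,0],[0,0,0],[0,0,0],[0,0,0],[0,0,0],[0,0,0],[0,0,0],[0,0,0],[0,0,0]], jaw=[0,0,35,35,35,35,35,35,35,35,35,35,35,35])

```text
time: 32.65
tool_pos: [622.9, 165.3, 229.8]
tcp_rot: [-179.7, -0.1, -93.4]
ft_force: [0.8, -0.6, -0.3]
finger_gap: 30.3
```

```bash
python3 - <<'E'
from bones import *
p,d,m=bones("wrist"); cv2.imwrite("pics/w19.png",p[:,:,::-1])
p,d,m=snap("scene","s19.png")
to(606,-74,230,-93.3)
E
```

```text
wrist bone c 620.8 163.5 L 90.1 W 33.7 ang -3.4 zmax 30.0 box [241 115  33  83]
wrist bone c 621.0 217.7 L 79.6 W 30.8 ang -3.0 zmax 28.1 box [191 123  32  73]
t 32.75 tcp [621.7 165.1 226.3] [-179.95   -0.18  -93.44] F [-0.9  1.1 -0.8] gap 30.3 q [ 10.4  14.3  78.1  -0.2  87.6 103.9]
tool off [239.6   1.3  -2.9] len 239.6
rz needed -0.14
```

View pics/w19.png

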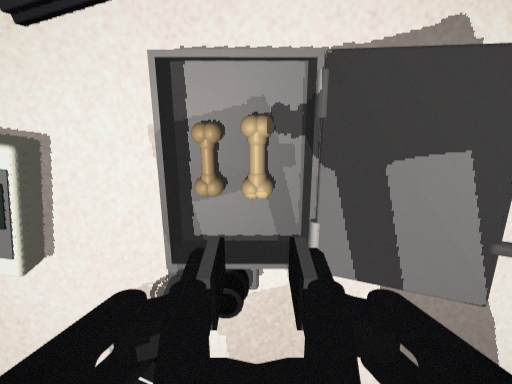

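View pics/s19.png

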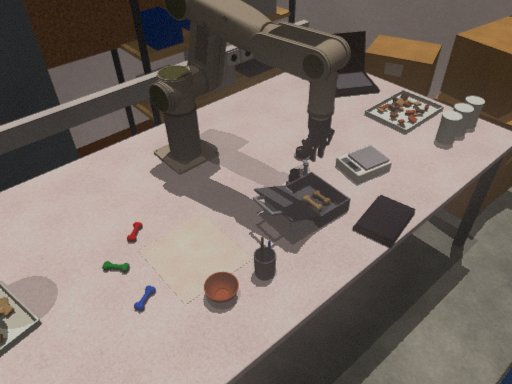

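Request:
jog_arm(offset=[[15,0,-5],[25,0,0],[30,0,0],[30,0,0],[30,0,0],[30,0,0],[30,0,0],[25,0,0],[15,0,0],[5,0,0],[0,0,0]], delta_rot=[[0,0,0],[0,0,0],[0,0,0],[0,0,0],[0,0,0],[0,0,0],[0,0,0],[0,0,0],[0,0,0],[0,0,0],[0,0,0]], jaw=[40,40,40,40,40,40,40,40,40,40,40])

```text
time: 33.85
tool_pos: [593.9, -85.8, 209.7]
tcp_rot: [177.9, -0.3, -93.5]
ft_force: [-0.2, -0.3, 0.2]
finger_gap: 34.3
```

```bash
python3 - <<'E'
from bones import *
p,d,m=snap("wrist","w20.png")
to(606,-74,190,-93.3)
E
```

```text
t 33.9 tcp [594.  -85.3 209.6] [177.92  -0.3  -93.45] F [-0.4  0.1 -0.5] gap 34.2 q [-12.7  10.1  84.7  -0.6  87.2  80.8]
tool off [-12.1 -12.1  19.1] len 25.6
rz needed -0.15
```

View pics/w20.png

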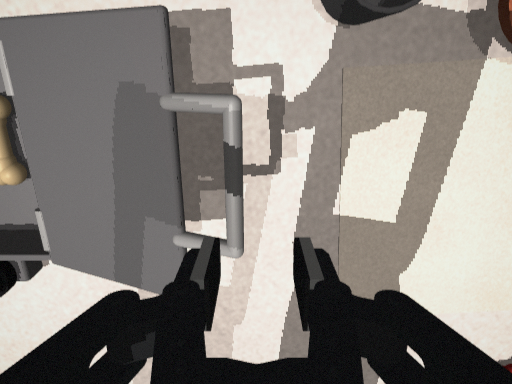

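Request:
jog_arm(offset=[[-4,-4,0],[-4,-4,0],[-3,-3,5],[0,0,10],[0,0,5],[0,0,0]], delta_rot=[[1,0,0],[1,0,0],[0,0,0],[0,0,0],[0,0,0],[0,0,0]], jaw=[40,40,40,40,40,40])

```text
time: 34.5
tool_pos: [607.2, -69.0, 187.3]
tcp_rot: [-179.9, -0.2, -93.1]
ft_force: [0.2, -0.1, 0.3]
finger_gap: 33.9
```

```bash
python3 - <<'E'
from bones import *
p,d,m=snap("wrist","w21.png");w=cloud(d,m)
print(np.nanmax(w[100:220,200:300,2]))
for v in range(60,230,20):
    r_=w[v,200:300]; k=np.where(r_[:,2]>130)[0]
    if len(k): print(v,r_[k].mean(0).round(1))
to(606,-74,120,-93.3)
E
```

```text
146.20694796258474
140 [652.2 -64.8 138.6]
160 [641.1 -74.8 143.1]
180 [629.3 -74.  142.6]
200 [617.2 -73.4 142.7]
220 [604.6 -72.5 142.7]
t 34.55 tcp [607.2 -69.1 187.6] [-179.88   -0.23  -93.11] F [-0.5  0.5 -1.1] gap 34.1 q [-11.2  10.4  86.7  -0.2  82.8  82. ]
tool off [ 4.7  1.1 67.6] len 67.7
rz needed 0.19
```

View pics/w21.png

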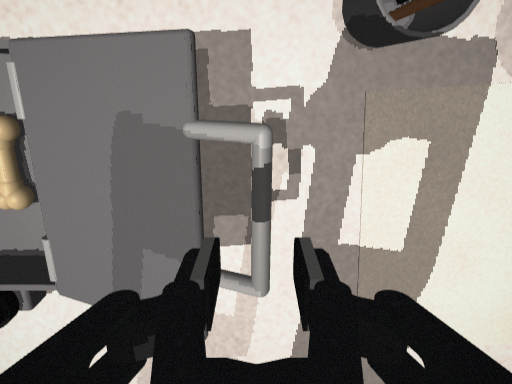

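Request:
jog_arm(offset=[[2,0,10],[2,1,15],[0,0,15],[0,0,12],[0,0,8],[0,0,3],[0,0,0]], delta_rot=[[0,0,0],[0,0,0],[0,0,0],[0,0,0],[0,0,0],[0,0,0],[0,0,0]], jaw=[40,40,40,40,40,40,40])

```text
time: 35.25
tool_pos: [604.6, -74.3, 117.1]
tcp_rot: [179.9, -0.2, -93.2]
ft_force: [0.7, 0.4, 0.5]
finger_gap: 33.6
```

```bash
python3 - <<'E'
from bones import *
to(606,-73.5,120,-93.3)
snap("wrist","w22.png")
E
```

```text
t 35.25 tcp [604.6 -74.3 117.1] [179.94  -0.21 -93.18] F [0.7 0.4 0.5] gap 33.6 q [-11.7  13.4  90.7  -0.2  75.9  81.5]
tool off [-0.9 -1.3 -2.9] len 3.3
rz needed 0.12
```

View pics/w22.png

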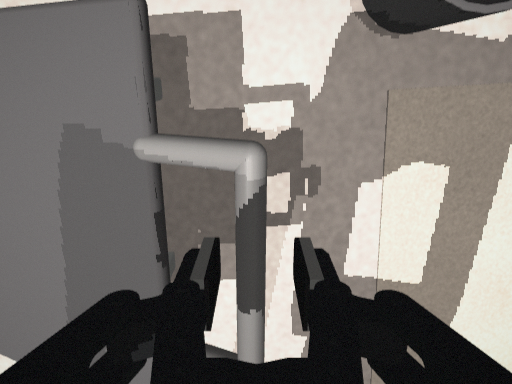

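Request:
jog_arm(offset=[[0,0,-1],[0,0,0],[0,0,0],[0,0,0],[0,0,0]], delta_rot=[[0,0,0],[0,0,0],[0,0,0],[0,0,0],[0,0,0]], jaw=[0,0,0,0,0], newtons=50)

```text
time: 35.8
tool_pos: [605.3, -71.5, 120.2]
tcp_rot: [-180.0, 0.0, -93.1]
ft_force: [0.0, 1.2, -2.6]
finger_gap: 10.5
```

```bash
python3 - <<'E'
from h import *
s=st(); p=s['tool_pos']
yaw=np.radians(-3.3); yc=np.array([-np.sin(yaw),np.cos(yaw)])
H=p[:2]-194*np.cos(2.75)*yc; z0=p[2]-194*np.sin(2.75)
P0=H+194*yc
t=open("swing.py").read()
t=t.replace("P0=np.array([629.9,300.9]); z0=45.5",f"P0=np.array([{P0[0]:.1f},{P0[1]:.1f}]); z0={z0:.1f}")
open("swing.py","w").write(t); print(P0,z0,H)
E
python3 swing.py -0.06 14 0.0
```

```text
t 35.8 tcp [605.3 -71.5 120.2] [-179.98    0.    -93.1 ] F [ 0.   1.2 -2.6] gap 10.5 q [-11.6  13.3  90.6   0.   76.1  81.5]
[626.80260236 301.24536255] 46.14590671412519 [615.63518113 107.56705012]
t 35.8 tcp [605.3 -71.5 120.2] [-179.98    0.    -93.1 ] F [ 0.   1.2 -2.6] gap 10.5 q [-11.6  13.3  90.6   0.   76.1  81.5]
phi 2.75 rad 194.0 xdrift -0.0
0 2.69 [ -5.  -0. -11.]
1 2.63 [ -5.  -0. -10.]
2 2.57 [ -6.  -0. -10.]
3 2.51 [ -7.  -0. -10.]
4 2.45 [-7. -0. -9.]
5 2.39 [-8. -0. -9.]
6 2.33 [-8. -0. -8.]
7 2.27 [-9. -0. -8.]
8 2.21 [-9. -0. -7.]
9 2.15 [-10.  -0.  -7.]
10 2.09 [-10.  -0.  -6.]
11 2.03 [-10.  -0.  -5.]
12 1.97 [-11.  -0.  -5.]
13 1.91 [-11.  -0.  -4.]
```

Request:
jog_arm(offset=[[-5,0,-11],[-5,0,-10],[-6,0,-10],[-7,0,-10],[-7,0,-9],[-8,0,-9],[-8,0,-8],[-9,0,-8]], delta_rot=[[0,0,0],[0,0,0],[0,0,0],[0,0,0],[0,0,0],[0,0,0],[0,0,0],[0,0,0]], jaw=[0,0,0,0,0,0,0,0])

```text
time: 36.6
tool_pos: [608.8, -13.2, 200.0]
tcp_rot: [-179.9, -0.0, -93.2]
ft_force: [1.9, -1.3, -2.9]
finger_gap: 10.4
```

```bash
python3 swing.py -0.07 12 0.0
```

```text
t 36.6 tcp [608.8 -13.2 200. ] [-1.7991e+02 -4.0000e-02 -9.3160e+01] F [ 1.9 -1.3 -2.9] gap 10.4 q [-6.   9.6 86.1 -0.  84.1 87.1]
phi 2.237 rad 195.7 xdrift 0.1
0 2.17 [-12.  -0.  -7.]
1 2.1 [-11.  -0.  -7.]
2 2.03 [-12.  -0.  -6.]
3 1.96 [-12.  -0.  -6.]
4 1.89 [-13.  -0.  -5.]
5 1.82 [-13.  -0.  -4.]
6 1.75 [-13.  -0.  -3.]
7 1.68 [-13.  -0.  -2.]
8 1.61 [-14.  -0.  -1.]
9 1.54 [-14.  -0.  -0.]
10 1.47 [-14.  -0.   1.]
11 1.4 [-13.  -0.   2.]
```

Request:
jog_arm(offset=[[-12,0,-6],[-11,0,-6],[-12,0,-6],[-12,0,-5],[-13,0,-4],[-13,0,-4],[-13,0,-3],[-13,0,-2],[-14,0,-1]], delta_rot=[[0,0,0],[0,0,0],[0,0,0],[0,0,0],[0,0,0],[0,0,0],[0,0,0],[0,0,0],[0,0,0]], jaw=[0,0,0,0,0,0,0,0,0])

```text
time: 37.5
tool_pos: [616.1, 105.6, 245.8]
tcp_rot: [-179.6, -0.4, -93.3]
ft_force: [-0.2, -2.0, -4.3]
finger_gap: 10.2
```

```bash
python3 swing.py -0.07 12 0.0
```

```text
t 37.5 tcp [616.1 105.6 245.8] [-179.63   -0.43  -93.3 ] F [-0.2 -2.  -4.3] gap 10.2 q [ 5.3 10.8 80.1 -0.5 88.8 98.6]
phi 1.58 rad 199.7 xdrift 0.6
0 1.51 [-14.   0.   6.]
1 1.44 [-14.   0.   1.]
2 1.37 [-13.   0.   2.]
3 1.3 [-13.   0.   3.]
4 1.23 [-13.   0.   4.]
5 1.16 [-13.   0.   5.]
6 1.09 [-12.   0.   6.]
7 1.02 [-12.   0.   7.]
8 0.95 [-11.   0.   7.]
9 0.88 [-11.   0.   8.]
10 0.81 [-10.   0.   9.]
11 0.74 [-10.   0.  10.]
```

Request:
jog_arm(offset=[[-14,0,3],[-14,0,3],[-13,0,3],[-13,0,3],[-13,0,4],[-13,0,5],[-12,0,6],[-12,0,7],[-11,0,7]], delta_rot=[[0,0,0],[0,0,0],[0,0,0],[0,0,0],[0,0,0],[0,0,0],[0,0,0],[0,0,0],[0,0,0]], jaw=[0,0,0,0,0,0,0,0,0])

```text
time: 38.4
tool_pos: [623.8, 231.8, 201.8]
tcp_rot: [-179.5, -0.4, -93.2]
ft_force: [4.8, -6.6, -6.7]
finger_gap: 10.0
```

```bash
python3 swing.py -0.06 14 0.0
```

```text
t 38.4 tcp [623.8 231.8 201.8] [-179.54   -0.39  -93.23] F [ 4.8 -6.6 -6.7] gap 10.0 q [ 16.3  18.1  76.2  -0.5  85.4 109.5]
phi 0.896 rad 199.4 xdrift 1.0
0 0.84 [-6.  0. 12.]
1 0.78 [-8.  0.  8.]
2 0.72 [-8.  0.  8.]
3 0.66 [-7.  0.  9.]
4 0.6 [-7.  0.  9.]
5 0.54 [-6.  0. 10.]
6 0.48 [-6.  0. 10.]
7 0.42 [-5.  0. 10.]
8 0.36 [-4.  0. 11.]
9 0.3 [-4.  0. 11.]
10 0.24 [-3.  0. 11.]
11 0.18 [-2.  0. 11.]
12 0.12 [-2.  0. 12.]
13 0.06 [-1.  0. 12.]
```

Request:
jog_arm(offset=[[-7,0,11],[-8,0,9],[-8,0,9],[-7,0,9],[-7,0,9],[-6,0,10],[-6,0,10],[-5,0,10]], delta_rot=[[0,0,0],[0,0,0],[0,0,0],[0,0,0],[0,0,0],[0,0,0],[0,0,0],[0,0,0]], jaw=[0,0,0,0,0,0,0,0])

```text
time: 39.2
tool_pos: [627.4, 290.4, 117.6]
tcp_rot: [-179.6, -0.4, -93.2]
ft_force: [1.5, -7.1, -1.7]
finger_gap: 9.7
```

```bash
python3 swing.py -0.04 14 0.0
```

```text
t 39.2 tcp [627.4 290.4 117.6] [-179.59   -0.4   -93.24] F [ 1.5 -7.1 -1.7] gap 9.7 q [ 20.9  25.3  76.   -0.5  78.4 114.2]
phi 0.372 rad 196.7 xdrift 1.3
0 0.33 [-0.  0.  8.]
1 0.29 [-2.  0.  7.]
2 0.25 [-2.  0.  7.]
3 0.21 [-2.  0.  8.]
4 0.17 [-2.  0.  8.]
5 0.13 [-1.  0.  8.]
6 0.09 [-1.  0.  8.]
7 0.05 [-1.  0.  8.]
8 0.01 [-0.  0.  8.]
9 0.0 [-0.  0.  2.]
```

Request:
jog_arm(offset=[[0,0,8],[-2,0,8],[-2,0,8],[-2,0,8],[-1,0,8]], delta_rot=[[0,0,0],[0,0,0],[0,0,0],[0,0,0],[0,0,0]], jaw=[0,0,0,0,0])

```text
time: 39.7
tool_pos: [628.0, 299.9, 73.8]
tcp_rot: [-179.6, -0.3, -93.2]
ft_force: [0.1, -2.3, 0.9]
finger_gap: 9.6
```

```bash
python3 swing.py -0.04 14 0.0; python3 -c "
from h import *
snap('wrist','w23.png')"
```

```text
t 39.7 tcp [628.  299.9  73.8] [-179.61   -0.26  -93.22] F [ 0.1 -2.3  0.9] gap 9.6 q [ 21.5  28.3  76.9  -0.4  74.5 114.8]
phi 0.143 rad 194.7 xdrift 1.3
0 0.1 [-0.  0.  8.]
1 0.06 [-1.  0.  8.]
2 0.02 [-0.  0.  8.]
3 0.0 [-0.  0.  4.]
```

View pics/w23.png

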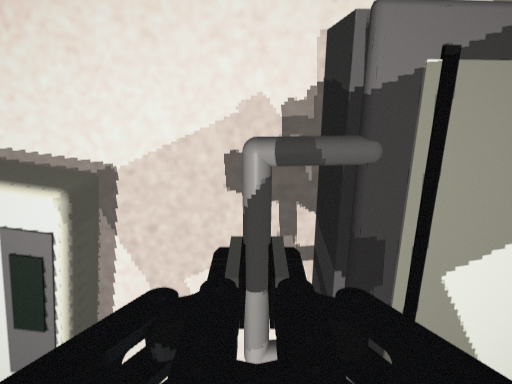

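Request:
jog_arm(offset=[[0,0,6],[-1,0,6],[0,0,6],[0,0,5]], delta_rot=[[0,0,0],[0,0,0],[0,0,0],[0,0,0]], jaw=[0,0,0,0])

```text
time: 40.15
tool_pos: [628.4, 301.0, 55.4]
tcp_rot: [-179.6, -0.3, -93.2]
ft_force: [-28.9, -14.7, 54.0]
finger_gap: 9.7
```

```bash
python3 swing.py -0.04 14 0.0; python3 -c "
from h import *
p,d,m=snap('wrist','w24.png');w=cloud(d,m)
for u,v in [(400,50),(400,100),(380,200)]: print(w[v,u])"
```

```text
t 40.15 tcp [628.4 301.   55.4] [-179.62   -0.26  -93.23] F [-28.9 -14.7  54. ] gap 9.7 q [ 21.6  29.5  77.3  -0.4  72.9 114.9]
phi 0.048 rad 194.1 xdrift 1.6
0 0.01 [-0.  0.  8.]
1 0.0 [-0.  0.  2.]
[712.55451532 244.43496261  68.7869925 ]
[695.21973319 242.93362778  68.08870847]
[655.71518928 247.9134285   67.10064675]
```

Request:
jog_arm(offset=[[0,0,-2],[0,0,0],[0,0,0],[0,0,0],[0,0,-10],[0,0,-20],[0,0,-30],[0,0,-35],[0,0,-35],[0,0,-35],[0,0,-20],[0,0,0]], delta_rot=[[0,0,0],[0,0,0],[0,0,0],[0,0,0],[0,0,0],[0,0,0],[0,0,0],[0,0,0],[0,0,0],[0,0,0],[0,0,0],[0,0,0]], jaw=[0,20,40,40,40,40,40,40,40,40,40,40])

```text
time: 41.4
tool_pos: [625.0, 303.7, 250.0]
tcp_rot: [-179.9, -0.1, -93.1]
ft_force: [0.5, 0.9, 0.6]
finger_gap: 34.5
```

```bash
python3 -c "
from h import *
st();p,d,m=snap('wrist','w25.png');w=cloud(d,m)
for n,u,v,h in [('cap',248,299,110)]: print(ray(m,u,v,h))
"
```

```text
t 41.4 tcp [625.  303.7 250. ] [-1.7987e+02 -1.1000e-01 -9.3150e+01] F [0.5 0.9 0.6] gap 34.5 q [ 21.8  21.9  66.4  -0.2  91.6 114.9]
[499.90011414 317.41912932 110.        ]
```

View pics/w25.png

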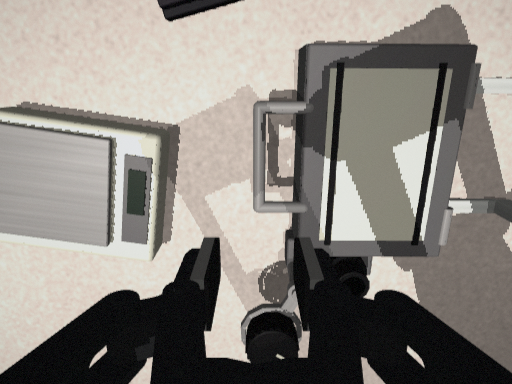

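Request:
jog_arm(offset=[[5,15,0],[5,25,0],[5,30,0],[5,25,0],[2,12,0],[0,3,0],[0,0,0]], delta_rot=[[0,0,0],[0,0,0],[0,0,0],[0,0,0],[0,0,0],[0,0,0],[0,0,0]], jaw=[40,60,80,90,90,90,90])

```text
time: 42.15
tool_pos: [504.8, 284.9, 232.8]
tcp_rot: [179.1, -0.6, -93.2]
ft_force: [-0.1, -0.1, -0.5]
finger_gap: 77.1
```

```bash
python3 -c "
from h import *
st();p,d,m=snap('wrist','w26.png');w=cloud(d,m)
np.savez('w26.npz',w=w,p=p,K=m['K'],T=m['camera_from_world'])
"
```

```text
t 42.15 tcp [504.8 284.9 232.8] [179.06  -0.61 -93.16] F [-0.1 -0.1 -0.5] gap 77.1 q [ 2.440e+01  5.400e+00  8.740e+01 -1.000e-01  8.840e+01  1.176e+02]
```

View pics/w26.png

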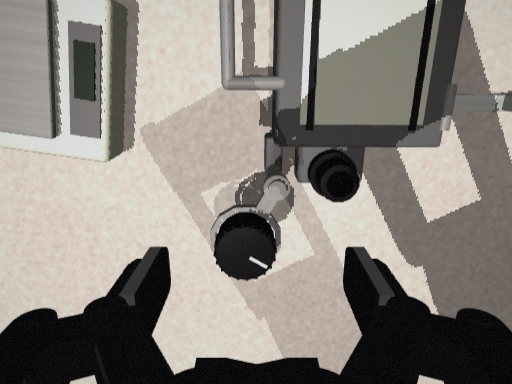

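```bash
python3 -c "
from h import *
f=np.load('w26.npz');w=f['w'];m=dict(K=f['K'],camera_from_world=f['T']);p=f['p']
z=w[...,2]
M=((z>104)&(z<116)).astype(np.uint8);M[:180]=0;M[300:]=0;M[:,:190]=0;M[:,300:]=0
cn,_=cv2.findContours(M,0,2);c=max(cn,key=cv2.contourArea);print('cap',cv2.minEnclosingCircle(c))
(u,v),r_=cv2.minEnclosingCircle(c);mm=cv2.moments(c);u2,v2=mm['m10']/mm['m00'],mm['m01']/mm['m00'];print(u2,v2,ray(m,u,v,110),ray(m,u2,v2,110))
print('pivot',[w[b,a].round(1) for a,b in [(277,187),(275,185),(280,185)]])
M=((z>64)&(z<80)).astype(np.uint8);M[:140]=0;M[210:]=0;M[:,:305]=0;M[:,370:]=0
cn,_=cv2.findContours(M,0,2);c=max(cn,key=cv2.contourArea);(u,v),r_=cv2.minEnclosingCircle(c);print('neck',u,v,r_,ray(m,u,v,72))
M=((z>84)&(z<100)).astype(np.uint8);M[:165]=0;M[230:]=0;M[:,:255]=0;M[:,300:]=0
ys,xs=np.where(M);print('piv pts',len(xs),w[M>0].mean(0).round(1),np.median(z[M>0]))
c=p[130:290,180:380];cv2.imwrite('pics/w26c.png',cv2.resize(c,None,fx=4,fy=3.7,interpolation=cv2.INTER_CUBIC)[:,:,::-1])
"
```

```text
cap ((244.53240966796875, 252.49838256835938), 31.6315975189209)
244.67455658650508 252.0293505017989 [436.39202631 296.74463268 110.        ] [436.84552299 296.59070937 110.        ]
pivot [array([487.8, 265.1,  88.4]), array([489.3, 266.7,  87.1]), array([489.5, 262.4,  88.3])]
neck 338.66278076171875 182.11239624023438 20.748937606811523 [483.74118446 206.51899961  72.        ]
piv pts 517 [479.9 268.5  87.7] 87.6978530899919
```

View pics/w26c.png

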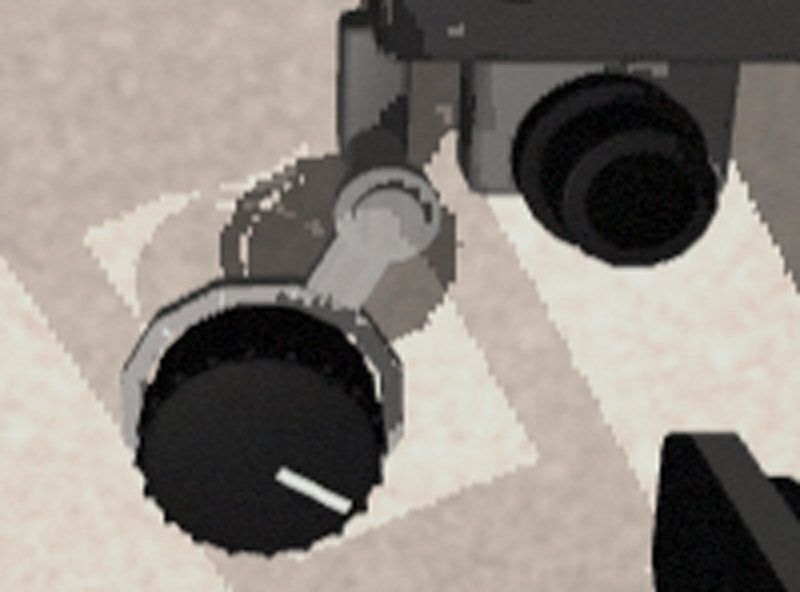

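```bash
python3 -c "
from h import *
to(437,296.6,150,-93.3)
f=np.load('w26.npz');m=dict(K=f['K'],camera_from_world=f['T'])
print(ray(m,277,191.6,88))
w=f['w']
for u,v in [(155,252),(160,252),(165,252),(355,252),(362,252),(160,258)]: print(u,v,w[v,u].round(1))
"
```

```text
t 42.2 tcp [505.  284.9 232.6] [179.05  -0.61 -93.17] F [-0.1  0.4 -0.7] gap 76.7 q [ 2.440e+01  5.400e+00  8.730e+01 -1.000e-01  8.840e+01  1.176e+02]
tool off [-8.8 67.1 83.7] len 107.6
rz needed 0.13
[483.33410453 265.22473495  88.        ]
155 252 [517.8 324.6 251.1]
160 252 [517.6 322.7 250.8]
165 252 [515.3 321.9 246.9]
355 252 [513.2 243.5 251.5]
362 252 [512.2 240.2 250.1]
160 258 [516.1 322.4 252.9]
```

Request:
jog_arm(offset=[[-3,15,10],[-3,20,15],[-3,20,15],[0,10,20],[0,2,15],[0,0,5],[0,0,0]], delta_rot=[[0.5,0.3,0],[0.4,0.3,0],[0,0,0],[0,0,0],[0,0,0],[0,0,0],[0,0,0]], jaw=[100,100,100,100,100,100,100])

```text
time: 42.9
tool_pos: [441.2, 296.1, 147.4]
tcp_rot: [180.0, -1.3, -93.3]
ft_force: [0.0, -0.2, 0.1]
finger_gap: 85.4
```

```bash
python3 -c "
from h import *
to(437,296.6,110,-93.3); snap('wrist','w27.png')
"
```

```text
t 42.9 tcp [441.2 296.1 147.4] [179.97  -1.29 -93.34] F [ 0.  -0.2  0.1] gap 85.4 q [ 29.1   0.8 101.1  -1.1  78.7 122.6]
tool off [-1.1  4.2 37.4] len 37.6
rz needed -0.04
```

View pics/w27.png

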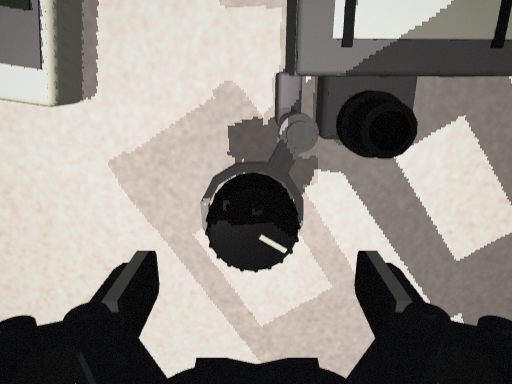

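```bash
python3 -c "
from h import *
m=cams.camera_model('wrist'); print(ray(m,299,132,88).round(1), ray(m,253,224,110).round(1), ray(m,384,126,72).round(1))
"
```

```text
[487.2 265.9  88. ] [439.4 296.4 110. ] [485.3 209.   72. ]
```

Request:
jog_arm(offset=[[-1,2,5],[0,2,15],[0,0,15],[0,0,5],[0,0,0]], delta_rot=[[0,-0.7,0],[0,-0.6,0],[0,0,0],[0,0,0],[0,0,0]], jaw=[100,100,100,100,100])

```text
time: 43.45
tool_pos: [441.6, 298.1, 109.3]
tcp_rot: [-179.7, 0.3, -93.5]
ft_force: [-0.4, 0.2, -0.5]
finger_gap: 85.2
```

```bash
python3 -c "
from h import *
to(437,296.6,82,-93.3)
"
```

```text
t 43.45 tcp [441.6 298.1 109.3] [-179.68    0.33  -93.46] F [-0.4  0.2 -0.5] gap 85.2 q [2.840e+01 2.000e+00 1.041e+02 1.000e-01 7.340e+01 1.219e+02]
tool off [ 2.   4.6 27.3] len 27.7
rz needed -0.16
```

Request:
jog_arm(offset=[[1,3,6],[0,1,8],[0,0,8],[0,0,5],[0,0,0]], delta_rot=[[0,0,0],[0,0,0],[0,0,0],[0,0,0],[0,0,0]], jaw=[100,100,100,100,100])

```text
time: 43.95
tool_pos: [438.0, 298.0, 81.1]
tcp_rot: [-179.6, 0.4, -93.4]
ft_force: [-0.3, -0.6, -1.0]
finger_gap: 84.9
```

```bash
python3 -c "
from h import *
to(438,296.6,82,-93.3); snap('wrist','w28.png')
"
```

```text
t 43.95 tcp [438.  298.   81.1] [-179.6     0.37  -93.45] F [-0.3 -0.6 -1. ] gap 84.9 q [2.860e+01 3.400e+00 1.059e+02 1.000e-01 7.020e+01 1.220e+02]
tool off [ 1.4 -0.1 -0.9] len 1.6
rz needed -0.15
```

View pics/w28.png

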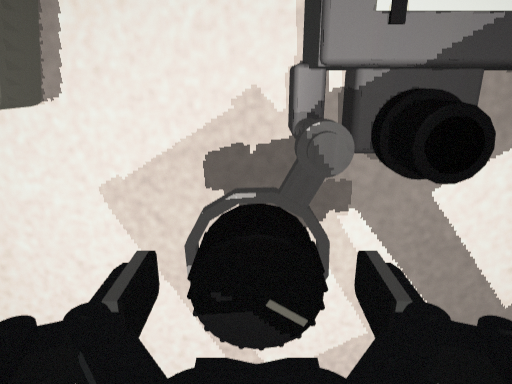

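Request:
jog_arm(offset=[[1,0,0],[0,0,0],[0,0,0],[0,0,0],[0,0,0]], delta_rot=[[0,0,0],[0,0,0],[0,0,0],[0,0,0],[0,0,0]], jaw=[0,0,0,0,0], newtons=40)

```text
time: 44.5
tool_pos: [438.5, 297.3, 82.4]
tcp_rot: [-179.5, 0.4, -93.4]
ft_force: [-0.6, 0.3, -1.3]
finger_gap: 52.7
```

```bash
cat > arc.py <<'E'
from h import *
import sys
from scipy.spatial.transform import Rotation as Ro
A0,Y0=[float(x) for x in open('arc.txt').read().split()] if len(sys.argv)<4 else (0,0)
PV=np.array([487.4,265.4])
s=st(); v=s['tool_pos'][:2]-PV; a=np.degrees(np.arctan2(v[1],v[0]))%360; Y=s['tcp_rot'][2]
if len(sys.argv)>=4: A0,Y0=a,Y; open('arc.txt','w').write(f"{a} {Y}")
print("arm ang",a.round(2),"rad",np.hypot(*v).round(1),"yaw",Y,"twist err (yaw-arm rel)",((Y-Y0)-(a-A0)).round(2),"remaining",266.7-a)
step=float(sys.argv[1]); n=int(sys.argv[2]); yy=Y; p=s['tool_pos'][:2].copy()
for i in range(n):
    na=min(a+step,267.0); q=PV+60*np.array([np.cos(np.radians(na)),np.sin(np.radians(na))])
    tgt_y=Y0+(na-A0); R=Ro.from_euler('xyz',[180,0,yy],degrees=True).as_matrix()
    o=R.T@np.array([*(q-p),0]); print(i,round(na,1),o.round(1),"rz",round(-(tgt_y-yy),1)); p=q;yy=tgt_y;a=na
    if na>=267: break
E
python3 arc.py 6 6 init
```

```text
t 44.5 tcp [438.5 297.3  82.4] [-179.54    0.41  -93.45] F [-0.6  0.3 -1.3] gap 52.7 q [2.850e+01 3.200e+00 1.059e+02 1.000e-01 7.030e+01 1.219e+02]
arm ang 146.89 rad 58.4 yaw -93.44656962831016 twist err (yaw-arm rel) 0.0 remaining 119.8130883081354
0 152.9 [4.8 4.2 0. ] rz -6.0
1 158.9 [5.6 2.8 0. ] rz -6.0
2 164.9 [5.6 2.8 0. ] rz -6.0
3 170.9 [5.6 2.8 0. ] rz -6.0
4 176.9 [5.6 2.8 0. ] rz -6.0
5 182.9 [5.6 2.8 0. ] rz -6.0
```

Request:
jog_arm(offset=[[4,2.4,0],[4.7,2.4,0],[4.7,2.4,0],[4.7,2.4,0],[4.7,2.4,0]], delta_rot=[[0,0,-5],[0,0,-5],[0,0,-5],[0,0,-5],[0,0,-5]], jaw=[0,0,0,0,0])

```text
time: 45.0
tool_pos: [429.7, 273.7, 82.5]
tcp_rot: [-179.3, 0.2, -67.5]
ft_force: [0.8, 1.4, -1.9]
finger_gap: 53.1
```

```bash
python3 arc.py 5 5
```

```text
t 45.0 tcp [429.7 273.7  82.5] [-179.3     0.21  -67.55] F [ 0.8  1.4 -1.9] gap 53.1 q [ 26.6  -0.  109.2   0.2  70.1  94.1]
arm ang 171.84 rad 58.2 yaw -67.54521529801575 twist err (yaw-arm rel) 0.95 remaining 94.862662178059
0 176.8 [3.7 4.  0. ] rz -4.0
1 181.8 [4.7 2.4 0. ] rz -5.0
2 186.8 [4.7 2.4 0. ] rz -5.0
3 191.8 [4.7 2.4 0. ] rz -5.0
4 196.8 [4.7 2.4 0. ] rz -5.0
```

Request:
jog_arm(offset=[[4.5,2.4,0],[4.7,2.4,0],[4.7,2.4,0],[4.7,2.4,0],[4.7,2.4,0],[4.7,2.4,0],[4.7,2.4,0]], delta_rot=[[-0.3,0,-4.5],[-0.3,0,-5],[0,0,-5],[0,0,-5],[0,0,-5],[0,0,-5],[0,0,-5]], jaw=[0,0,0,0,0,0,0])

```text
time: 45.7
tool_pos: [436.4, 238.9, 82.4]
tcp_rot: [-179.6, 0.1, -31.5]
ft_force: [-1.0, 2.2, -0.5]
finger_gap: 52.7
```

```bash
python3 arc.py 5 5
```

```text
t 45.7 tcp [436.4 238.9  82.4] [-1.7959e+02  1.4000e-01 -3.1480e+01] F [-1.   2.2 -0.5] gap 52.7 q [ 22.5  -1.5 110.6   0.4  70.6  53.9]
arm ang 207.46 rad 57.5 yaw -31.48481399444005 twist err (yaw-arm rel) 1.39 remaining 59.24498960762605
0 212.5 [3.3 4.6 0. ] rz -3.6
1 217.5 [4.7 2.4 0. ] rz -5.0
2 222.5 [4.7 2.4 0. ] rz -5.0
3 227.5 [4.7 2.4 0. ] rz -5.0
4 232.5 [4.7 2.4 0. ] rz -5.0
```

Request:
jog_arm(offset=[[4.5,2.8,0],[4.7,2.6,0],[4.7,2.4,0],[4.7,2.4,0],[4.7,2.4,0],[4.7,2.4,0],[4.7,2.4,0]], delta_rot=[[-0.3,0,-4.2],[0,0,-4.6],[0,0,-5],[0,0,-5],[0,0,-5],[0,0,-5],[0,0,-5]], jaw=[0,0,0,0,0,0,0])

```text
time: 46.4
tool_pos: [462.5, 214.7, 82.3]
tcp_rot: [-179.6, 0.0, 3.8]
ft_force: [-0.8, 2.1, -0.4]
finger_gap: 52.7
```

```bash
python3 arc.py 5 6
```

```text
t 46.4 tcp [462.5 214.7  82.3] [-1.7956e+02  2.0000e-02  3.8300e+00] F [-0.8  2.1 -0.4] gap 52.7 q [ 18.8   0.6 108.6   0.5  70.7  14.9]
arm ang 243.83 rad 56.5 yaw 3.8281396339095837 twist err (yaw-arm rel) 0.33 remaining 22.868173096587412
0 248.8 [2.9 5.5 0. ] rz -4.7
1 253.8 [4.7 2.4 0. ] rz -5.0
2 258.8 [4.7 2.4 0. ] rz -5.0
3 263.8 [4.7 2.4 0. ] rz -5.0
4 267.0 [2.9 1.6 0. ] rz -3.2
```

Request:
jog_arm(offset=[[4.2,3,0],[4.7,2.6,0],[4.7,2.4,0],[4,2,0],[2,1,0],[0,0,0]], delta_rot=[[0,0,-5],[0,0,-5],[0,0,-5],[0,0,-4],[0,0,-2],[0,0,0]], jaw=[0,0,0,0,0,0])

```text
time: 47.0
tool_pos: [480.9, 209.8, 82.3]
tcp_rot: [-179.2, 0.2, 26.0]
ft_force: [-0.8, -0.2, 4.7]
finger_gap: 52.9
```

```bash
python3 arc.py 2 4; python3 -c "
from h import *
snap('wrist','w29.png')"
```

```text
t 47.0 tcp [480.9 209.8  82.3] [-179.22    0.22   25.95] F [-0.8 -0.2  4.7] gap 52.9 q [ 17.5   3.3 105.8   0.8  71.2  -8.7]
arm ang 263.32 rad 55.9 yaw 25.950275268872243 twist err (yaw-arm rel) 2.97 remaining 3.382299670308498
0 265.3 [-0.4  4.5  0. ] rz 1.0
1 267.0 [1.5 0.8 0. ] rz -1.7
```

View pics/w29.png

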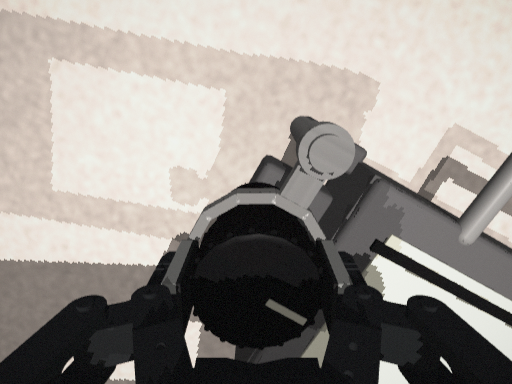

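Request:
jog_arm(offset=[[2.5,1.2,0],[2.5,1.2,0],[2,1,0],[0,0,0]], delta_rot=[[0,0,0],[0,0,0],[0,0,0],[0,0,0]], jaw=[0,0,0,0])

```text
time: 47.45
tool_pos: [480.9, 209.9, 82.5]
tcp_rot: [-178.9, 1.2, 26.0]
ft_force: [-0.2, -0.5, 1.2]
finger_gap: 52.8
```

```bash
python3 arc.py 2 4
```

```text
t 47.45 tcp [480.9 209.9  82.5] [-178.88    1.16   25.98] F [-0.2 -0.5  1.2] gap 52.8 q [ 17.3   4.2 104.9   1.   72.2  -8.9]
arm ang 263.31 rad 55.9 yaw 25.98116588225008 twist err (yaw-arm rel) 3.0 remaining 3.388157269192675
0 265.3 [-0.5  4.6  0. ] rz 1.0
1 267.0 [1.5 0.9 0. ] rz -1.7
```

```bash
python3 -c "
import numpy as np
from scipy.optimize import least_squares
P=np.array([(438.5,297.3),(429.7,273.7),(436.4,238.9),(462.5,214.7),(480.9,209.8)])
f=least_squares(lambda c:np.hypot(*(P-c[:2]).T)-c[2],[487,265,60]);print(f.x,f.fun)
g=least_squares(lambda c:np.hypot(*(P-c).T)-60,[487,265]);print(g.x,g.fun)
for c in (f.x[:2],g.x): print(np.degrees(np.arctan2(*(P-c).T[::-1]))%360)
"
python3 - <<'E'
from h import *
st();p,d,m=snap("top"); c=p[150:250,130:262]; cv2.imwrite("pics/t30.png",cv2.resize(c,None,fx=6,fy=6,interpolation=cv2.INTER_CUBIC)[:,:,::-1])
E
```

```text
[486.04925311 266.34682064  56.76746909] [-0.03096599  0.05952778 -0.03673406 -0.00514528  0.01331755]
[489.74756332 268.18795158] [-1.060844    0.30002105  0.85841454  0.02824895 -0.94551442]
[146.93704428 172.56531597 208.9344482  245.48857284 264.79689552]
[150.40052358 174.75524904 208.76690106 243.00502551 261.38348464]
t 47.45 tcp [480.9 209.9  82.5] [-178.88    1.16   25.98] F [-0.2 -0.5  1.2] gap 52.8 q [ 17.3   4.2 104.9   1.   72.2  -8.9]
```

View pics/t30.png

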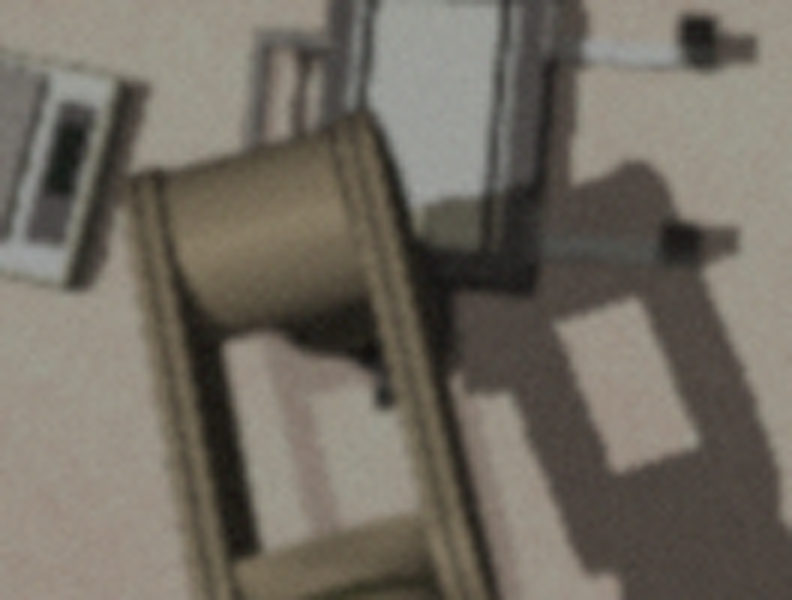

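Request:
jog_arm(offset=[[0,0,0],[0,0,0.5],[0,0,0.5],[0,0,0.5],[0,0,0.5],[0,0,0.5]], delta_rot=[[-0.5,1,3],[0,0,7],[0,0,7],[0,0,7],[0,0,7],[0,0,7]], jaw=[0,0,0,0,0,0], newtons=60)

```text
time: 48.1
tool_pos: [480.3, 210.4, 79.3]
tcp_rot: [-179.6, 0.5, -13.3]
ft_force: [-1.1, -0.2, -0.4]
finger_gap: 52.3
```

```bash
python3 -c "
from h import *
s=st();print(s['wrist_torque']);snap('wrist','w31.png')"
```

```text
t 48.1 tcp [480.3 210.4  79.3] [-179.62    0.49  -13.3 ] F [-1.1 -0.2 -0.4] gap 52.3 q [ 17.6   3.4 106.1   0.6  70.8  30.7]
[-0.08952793  0.0207377   0.02922707]
```

View pics/w31.png

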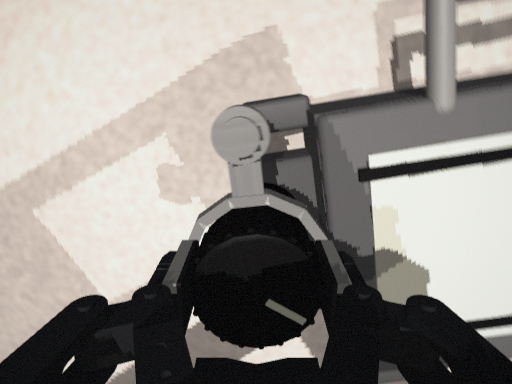

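Request:
jog_arm(offset=[[0,0,0.5],[0,0,0.5],[0,0,0.5],[0,0,0.5],[0,0,0.5],[0,0,0.3],[0,0,0]], delta_rot=[[0,0,7],[0,0,7],[0,0,7],[0,0,7],[0,0,7],[0,0,6],[0,0,4]], jaw=[0,0,0,0,0,0,0])

```text
time: 48.85
tool_pos: [481.3, 208.9, 78.5]
tcp_rot: [179.9, 0.2, -58.8]
ft_force: [3.0, 3.2, -1.8]
finger_gap: 52.1
```

```bash
python3 -c "
from h import *
s=st();print(s['wrist_torque']);snap('wrist','w32.png')"
```

```text
t 48.85 tcp [481.3 208.9  78.5] [179.93   0.22 -58.84] F [ 3.   3.2 -1.8] gap 52.1 q [ 17.7   3.4 106.1   0.2  70.6  76.5]
[ 0.06783773 -0.86492813  1.25395351]
```

View pics/w32.png

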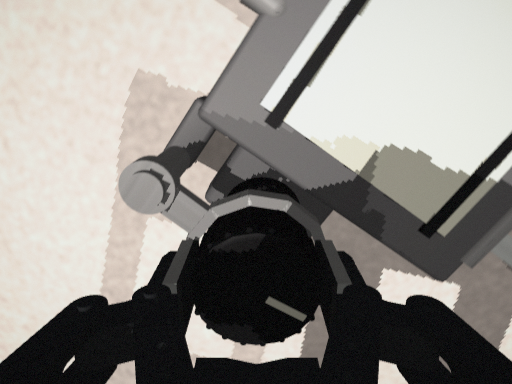

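Request:
jog_arm(offset=[[0,0,0],[0,0,0],[0,0,0],[0,0,0],[0,0,-10],[0,0,-20],[0,0,-30],[0,0,-35],[0,0,-35],[0,0,-25],[0,20,-10],[0,20,0],[0,0,0]], delta_rot=[[0,0,0],[0,0,0],[0,0,0],[0,0,0],[0,0,0],[0,0,0],[0,0,0],[0,0,0],[0,0,0],[0,0,0],[0,0,0],[0,0,0],[0,0,0]], jaw=[80,100,100,100,100,100,100,100,100,100,100,100,100])

```text
time: 50.2
tool_pos: [447.0, 187.0, 256.9]
tcp_rot: [-179.8, 0.2, -58.3]
ft_force: [0.5, 0.1, 0.3]
finger_gap: 85.5
```

```bash
python3 -c "
from h import *
s=st();p,d,m=snap('wrist','w33.png');w=cloud(d,m);np.savez('w33.npz',w=w,p=p,K=m['K'],T=m['camera_from_world'])
snap('scene','s33.png');snap('top','t33.png')"
```

```text
t 50.2 tcp [447.  187.  256.9] [-179.82    0.23  -58.28] F [0.5 0.1 0.3] gap 85.5 q [ 16.4 -11.4 101.    0.3  90.2  74.7]
```

View pics/w33.png

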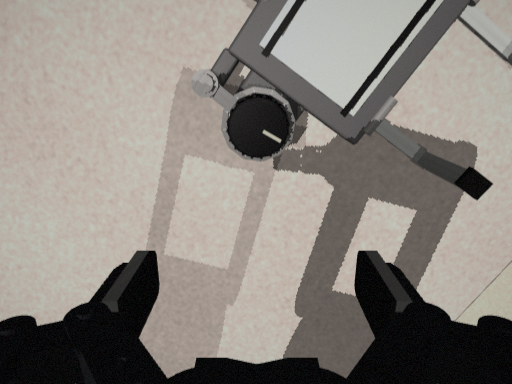

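View pics/s33.png

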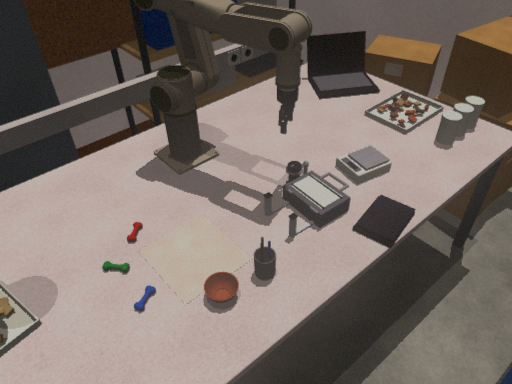

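```bash
python3 -c "
from h import *
f=np.load('w33.npz');w=f['w'];m=dict(K=f['K'],camera_from_world=f['T']);z=w[...,2]
M=((z>97)&(z<114)).astype(np.uint8);M[200:]=0
cn,_=cv2.findContours(M,0,2);c=max(cn,key=cv2.contourArea);(u,v),r_=cv2.minEnclosingCircle(c);print('cap',u,v,r_,ray(m,u,v,102).round(1),'ztop',np.median(z[M>0]))
print('pivot',ray(m,206,83,88).round(1),w[83,206].round(1))
print('lid z',[z[b,a].round(1) for a,b in[(265,25),(345,125),(330,60)]])
a=ray(m,u,v,102)-ray(m,206,83,88);print(a,np.hypot(a[0],a[1]),np.degrees(np.arctan2(a[1],a[0])))
# lid edge direction near cap: edge px
p1=ray(m,232,50,68);p2=ray(m,351,139,68);print('edge',p1,p2,np.degrees(np.arctan2(*(p2-p1)[[1,0]])))
"
```

```text
cap 257.2902526855469 127.22454071044922 32.39216613769531 [479.4 206.4 102. ] ztop 102.1634225011664
pivot [486.8 263.9  88. ] [486.9 263.7  89.3]
lid z [np.float64(67.2), np.float64(67.2), np.float64(71.5)]
[ -7.4139317  -57.46176177  14.        ] 57.93807425715418 -97.35189958639788
edge [522.49204666 260.19736796  68.        ] [514.09999609 120.39508288  68.        ] -93.43522847779414
```

```bash
python3 -c "
from h import *
to(410,207,220,-93.3)"
```

```text
t 50.35 tcp [448.  187.7 255.6] [-179.87    0.25  -58.29] F [-0.6  0.1  0.3] gap 85.2 q [ 16.5 -11.1 100.9   0.3  90.1  74.8]
tool off [-36.3  22.2  35.8] len 55.6
rz needed 35.01
```

Request:
jog_arm(offset=[[-9,5,5],[-10,6,8],[-10,6,8],[-6,4,8],[0,0,4],[0,0,0],[0,0,0],[0,0,0],[0,0,0],[0,0,0]], delta_rot=[[0,0,0],[0,0,0],[0,0,0],[0,0,0],[0,0,7],[0,0,7],[0,0,7],[0,0,7],[0,0,7],[0,0,0]], jaw=[100,100,100,100,100,100,100,100,100,100])

```text
time: 51.35
tool_pos: [401.9, 210.5, 210.9]
tcp_rot: [179.3, 0.0, -94.3]
ft_force: [0.3, -0.0, 1.1]
finger_gap: 84.9
```

```bash
python3 -c "
from h import *
s=st();p,d,m=snap('wrist','w34.png');w=cloud(d,m);np.savez('w34.npz',w=w,p=p,K=m['K'],T=m['camera_from_world'])
print(np.linalg.inv(m['camera_from_world'])[:3,3])
c=p[150:384,120:400];cv2.imwrite('pics/w34c.png',cv2.resize(c,None,fx=2.5,fy=2.5,interpolation=cv2.INTER_CUBIC)[:,:,::-1])"
```

```text
t 51.35 tcp [401.9 210.5 210.9] [ 1.7927e+02  2.0000e-02 -9.4330e+01] F [ 0.3 -0.   1.1] gap 84.9 q [ 20.9 -14.6 108.6   0.3  86.7 115.2]
[480.76609785 203.65649148 352.3751108 ]
```

View pics/w34c.png

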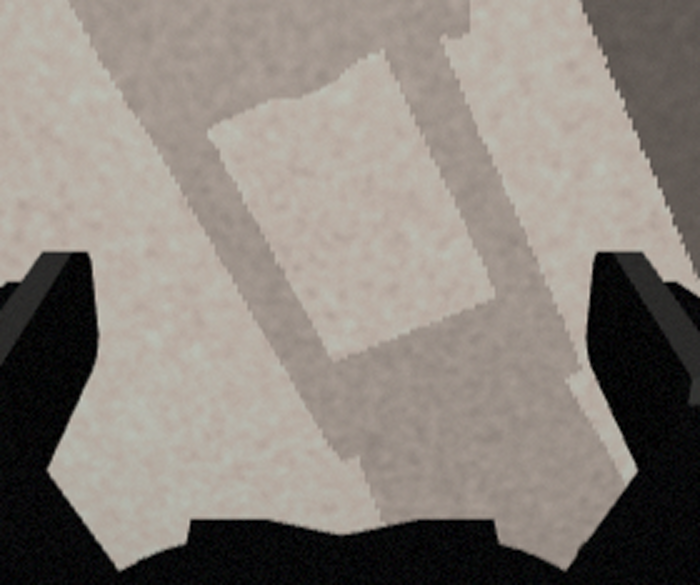

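```bash
python3 -c "
from h import *
f=np.load('w34.npz');p=f['p'];c=p[0:180,150:390];cv2.imwrite('pics/w34d.png',cv2.resize(c,None,fx=3.3,fy=3.3,interpolation=cv2.INTER_CUBIC)[:,:,::-1])"
```

```text
(no output)
```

View pics/w34d.png

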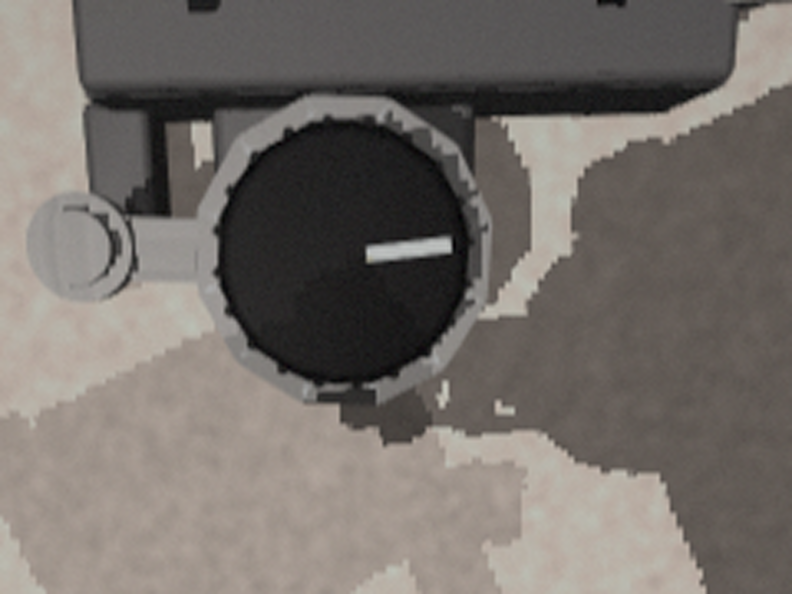

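```bash
python3 -c "
from h import *
f=np.load('w34.npz');w=f['w'];p=f['p'];m=dict(K=f['K'],camera_from_world=f['T']);z=w[...,2]
g=lambda a,b,h:ray(m,150+a/3.3-.35,b/3.3-.35,h)
pv=g(78,247,88);cp=g(344,250,102);print(pv,cp,np.degrees(np.arctan2(*(cp-pv)[[1,0]])),np.hypot(*(cp-pv)[:2]))
print('post z',z[75,172:182].round(0))
M=((z>97)&(z<110)).astype(np.uint8);M[130:]=0;M[:,:200]=0;M[:,330:]=0
cn,_=cv2.findContours(M,0,2);c=max(cn,key=cv2.contourArea);(u,v),r_=cv2.minEnclosingCircle(c);print('cap',u,v,r_,ray(m,u,v,102))
M=((z>79)&(z<96)).astype(np.uint8);M[130:]=0;M[:,:150]=0;M[:,330:]=0
M=((z>79)).astype(np.uint8);M[130:]=0;M[:,:205]=0;M[:,330:]=0
cn,_=cv2.findContours(M,0,2);c=max(cn,key=cv2.contourArea);(u,v),r_=cv2.minEnclosingCircle(c);print('collar',u,v,r_,ray(m,u,v,82))
# lid edge: last row with z>60 per column
xs=[];P=[]
for u in range(185,365,4):
    k=np.where((z[:60,u]>60)&(z[:60,u]<76))[0]
    if len(k) : P.append(w[k.max(),u])
P=np.array(P);print(P[::6].round(0)); 
q=np.polyfit(P[:,1],P[:,0],1);print('edge slope deg',np.degrees(np.arctan(q[0])))
"
```

```text
[485.21879508 264.7835172   88.        ] [480.21213301 205.52704667 102.        ] -94.82953000144794 59.46760432701804
post z [88. 88. 88. 88. 89. 89. 89. 88. 88. 88.]
cap 253.0 76.5 41.80022048950195 [479.53583579 206.20434722 102.        ]
collar 252.24497985839844 75.53516387939453 48.18383026123047 [480.16896061 206.92197835  82.        ]
[[518. 257.  61.]
 [517. 238.  63.]
 [516. 219.  61.]
 [515. 201.  64.]
 [514. 182.  61.]
 [513. 163.  61.]
 [512. 145.  63.]
 [511. 127.  65.]]
edge slope deg 3.3222296322449054
```

Request:
jog_arm(offset=[[0,0,10],[0,0,20],[0,0,25],[0,0,25],[0,0,20],[0,0,10],[0,0,0]], delta_rot=[[0.6,0,-0.5],[0,0,0],[0,0,0],[0,0,0],[0,0,0],[0,0,0],[0,0,0]], jaw=[50,0,0,0,0,0,0], newtons=20)

```text
time: 52.1
tool_pos: [399.1, 210.8, 92.5]
tcp_rot: [180.0, -0.0, -92.2]
ft_force: [-0.6, -0.2, -0.2]
finger_gap: -0.2
```

```bash
python3 -c "
from h import *
to(430,206.3,90,-93.3)"
```

```text
t 52.1 tcp [399.1 210.8  92.5] [ 1.7998e+02 -1.0000e-02 -9.2170e+01] F [-0.6 -0.2 -0.2] gap -0.2 q [ 21.3  -9.5 116.9   0.   72.6 113.5]
tool off [  3.3 -31.    2.5] len 31.3
rz needed 1.13
```

Request:
jog_arm(offset=[[1,-8,0],[1,-8,0],[1,-8,0],[0,-6,0],[0,-3,0],[0,-3,0],[0,0,0]], delta_rot=[[0,0,0.5],[0,0,0.5],[0,0,0],[0,0,0],[0,0,0],[0,0,0],[0,0,0]], jaw=[0,0,0,0,0,0,0])

```text
time: 52.8
tool_pos: [441.8, 206.5, 96.9]
tcp_rot: [-179.6, 0.1, -93.2]
ft_force: [-0.1, 0.2, -0.5]
finger_gap: 0.3
```

```bash
python3 -c "
from h import *
to(440,206.3,90,-93.3)"
```

```text
t 52.8 tcp [441.8 206.5  96.9] [-1.7962e+02  1.4000e-01 -9.3150e+01] F [-0.1  0.2 -0.5] gap 0.3 q [ 19.   -4.2 111.6  -0.   72.2 112.2]
tool off [0.3 1.9 6.9] len 7.1
rz needed 0.15
```

Request:
jog_arm(offset=[[0,0,5],[0,0,3],[0,-2,0],[0,-2,0],[0,-2,0]], delta_rot=[[0,0,0],[0,0,0],[0,0,0],[0,0,0],[0,0,0]], jaw=[0,0,0,0,0])

```text
time: 53.3
tool_pos: [445.2, 206.1, 87.3]
tcp_rot: [-179.9, 0.1, -93.1]
ft_force: [-14.1, 0.3, 10.1]
finger_gap: 0.0
```

```bash
python3 -c "
from h import *
to(440,206.3,90,-93.3)"
```

```text
t 53.3 tcp [445.2 206.1  87.3] [-1.7994e+02  8.0000e-02 -9.3110e+01] F [-14.1   0.3  10.1] gap 0.0 q [ 1.880e+01 -2.700e+00  1.113e+02  1.000e-01  7.130e+01  1.119e+02]
tool off [ 0.1  5.2 -2.7] len 5.9
rz needed 0.19
```

Request:
jog_arm(offset=[[0,-2,0],[0,-2,0]], delta_rot=[[0,0,0],[0,0,0]], jaw=[0,0])

```text
time: 53.5
tool_pos: [445.1, 206.4, 87.2]
tcp_rot: [179.5, 0.0, -93.1]
ft_force: [-13.5, -0.4, 11.8]
finger_gap: 0.5
```

The cap doesn't move when pushed, so the arm is at its stop. Retreat next.

Request:
jog_arm(offset=[[0,5,0],[0,12,0],[0,15,-5],[0,5,-20],[0,0,-30],[0,0,-35],[0,0,-30],[0,0,-10],[0,0,0]], delta_rot=[[0,0,0],[0,0,0],[0,0,0],[0,0,0],[0,0,0],[0,0,0],[0,0,0],[0,0,0],[0,0,0]], jaw=[0,0,0,0,0,0,0,0,0])

```text
time: 54.4
tool_pos: [402.9, 208.0, 219.7]
tcp_rot: [179.4, -0.0, -93.0]
ft_force: [0.2, 0.6, -1.0]
finger_gap: -0.3
```

```bash
python3 -c "
from h import *
st();p,d,m=snap('wrist','w36.png');w=cloud(d,m);z=w[...,2]
M=((z>94)&(z<112)).astype(np.uint8);M[200:]=0
cn,_=cv2.findContours(M,0,2);c=max(cn,key=cv2.contourArea);(u,v),r_=cv2.minEnclosingCircle(c);print(ray(m,u,v,102),np.median(z[M>0]))
snap('top','t36.png')"
```

```text
t 54.4 tcp [402.9 208.  219.7] [ 1.7942e+02 -2.0000e-02 -9.3020e+01] F [ 0.2  0.6 -1. ] gap -0.3 q [ 20.7 -15.  108.    0.2  87.6 113.7]
[482.51041825 205.78707699 102.        ] 102.23146402718368
```

View pics/w36.png

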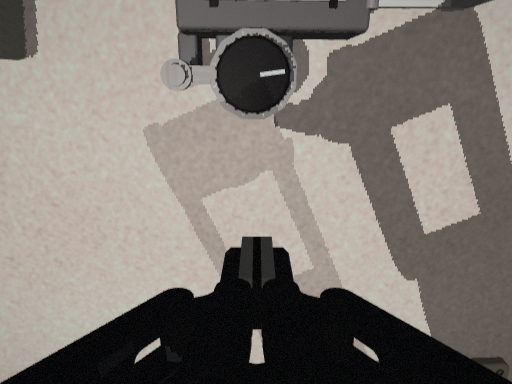

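View pics/t36.png

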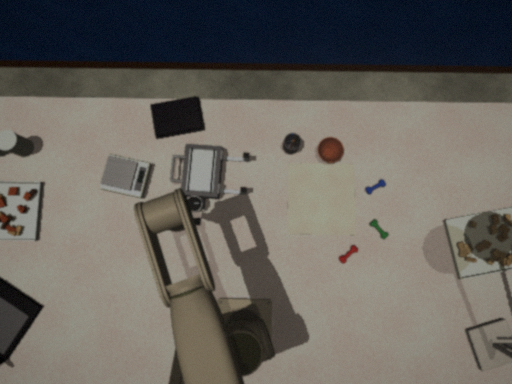

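```bash
python3 -c "
from h import *
print(r.hand_in())"
```

```text
the job is handed in; nothing more can be done
None
```

The job is done and handed in at about 54 s of the 210 s allowed; `hand_in` gave no verdict.

I opened the lid onto its rest posts. Then I laid both bones from the drying sheet in the case; they measured as `bone_c` and `bone_d`, and no others were on the sheet. After that I lowered the lid shut, swung the cap over its neck and screwed it down until the torque rose at its stop.

What the checks showed:
- **Bones:** both were well inside the case before the lid closed, lying flat along the case's x at about y = +35 and -18 mm. The sheet is empty.
- **Lid:** its top is at about 67–68 mm, which is shut. I stopped both swings on contact at under 1 rad/s; the wrist force in z was about 55 N each time.
- **Cap twist:** its top is at 102 mm, the full 8 mm down, after about 85° of turning.
- **Cap arm:** the camera readings of its angle disagreed, from about 1.5° to 4° short of the expected home direction (the limit is 4.6°). I pushed the cap towards home with the closed fingers until it would not move (about 14 N). By the camera it may have gone 2–3 mm further home, and I did not re-measure the angle after that.
- **Other things:** the bystanders and the coloured look-alike bones look unmoved in the last top view. The gripper is clear of everything.

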